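# Clip the inspection lamp onto the eye above the board

## Task

Take the orange inspection lamp out of its dock, press its snap hook over the eye bolt on the board holder's arm until the sprung gate snaps shut behind the ring, and leave the lamp hanging freely there over the board. Work by feel and gently: do not shove against the eye or bump the holder, and leave the other things on the bench standing where they are.

Things in the scene. Friction and masses are not known exactly. Their poses are not given: they have to be found in the camera images.
- lamp: Inspection lamp, about 0.19 kg, upright in its dock: a block 52 (x) x 26 (y) x 95 (z) mm, orange, with a black grip band (z +15 to +45) and a white light panel on its +x face; z up; origin at the block's centre. A steel snap hook, an upright closed loop in its x-z plane, 6 mm bar, stands on top (up to z = +99.5). Grip the band behind x = -5: farther forward the eye's ring meets the fingers.
- hook_mouth (a point): point in the middle of the snap hook's gate, where the ring should press: x = +18, z = +71 mm from the lamp's origin; axes as the lamp's. The mouth opens towards +x. The gate, a brass-coloured 5 mm bar, pivots at its foot 19.5 mm below this point; its free end meets the nose 8.5 mm above it. A ring 5 mm too high strikes the nose, one 5 mm too low does not get past it.
- hook_bow (a point): where the centre of the ring's bar lies when the lamp hangs: x = +4.5, z = +89.5 mm from the lamp's origin (18.5 mm above the mouth), under the rounded bow of the hook. The ring gets here once its bar's centre is 7 to 13 mm behind hook_mouth (there the gate bottoms on the spine, a firm stop) and the lamp is let down: the ring rides up behind the nose and the gate snaps shut below it.
- gate (a joint): angle of the snap hook's gate, rad: 0 shut; it swings only inwards (towards the lamp's -x), against its spring, to 0.86 fully open; pressing it open takes about 1 to 5 N at the ring
- holder: Board holder, fixed: aluminium foot bars and perforated rails (240 x 260 mm, 50 mm high) with a green circuit board (90 x 106 mm, screws and parts up to 66 mm high) in the middle. A steel 16 mm post at x = +135 mm, 315 mm high, carries an arm that reaches towards -x and ends in a steel eye bolt. Origin under the board's centre; -x is the side nearer the robot, z up.
- beam_end (a point): centre of the arm's flat end (18 x 16 mm), 235 to 275 mm above the table; axes as the holder's. The eye bolt sticks out of it level along -x; its ring lies level at this height: 8 mm bar, 26 mm inside, 42 mm outside. How far it is screwed in differs and is not measured: the bar's centre at the ring's end farthest from the arm is 50 to 78 mm out from this point; feel or look for it.
- dock: charging dock of the lamp, fixed: black open box 64 x 38 mm, 36 mm high, floor 4 mm, the lamp stands in it with 2 mm play all round and its axes along the lamp's; origin at the centre of its underside
- tip_pot: bystander: dark steel pot of brass wool for cleaning soldering tips, 60 mm across, 51 mm high, loose; origin at the centre of its underside
- flux: bystander: small white flux bottle, 36 mm across, 85 mm high, loose; origin at the centre of its underside
- spool: bystander: blue solder spool, 54 mm across, 46 mm high, loose; origin at the centre of its underside
There are look-alikes about, which are no part of the job. Of the things like the dock, leave any that is yellow; of the rest the larger one is meant.

How it is judged (in metres and radians):
On the way, in this order (a step that is already met when the one before it is completed fails the run):
1. the lamp is lifted out of its dock (distance between lamp and dock above 0.1 m), for 0.2 s.
2. the gate is pressed open against the eye (value of joint gate above 0.4 rad and contact force between lamp and holder above 0.5 N), for 0.05 s.
At the end, for the whole second after the job is handed in: The lamp hangs at rest (slower than 0.05 m/s, within 0.2 rad of upright) from the eye bolt, with its weight on the eye: its centre 75 to 100 mm below and within 100 mm sideways of the arm's end, and the gate shut (below 0.1 rad) (value of joint gate below 0.1 rad and contact force between lamp and holder above 0.8 N and z of lamp in the frame of beam_end between -0.1 and -0.075 m and horizontal distance between lamp and beam_end below 0.1 m and angle between lamp's own z axis and vertical below 0.2 rad and linear speed of lamp below 0.05 m/s); the robot touches nothing.
It fails at once if the lamp or its hook presses on the eye or any part of the holder with more than 20 N (contact force between lamp and holder above 20 N).
It fails at once if the robot itself bumps the holder with more than 10 N (contact force between any of the fingers, the arm and holder above 10 N).
It fails at once if a bystander is moved by more than 20 mm or tipped (distance of any of tip_pot, flux, spool from where it was at the start of the episode above 0.02 m or angle between any of flux, tip_pot, spool's own z axis and vertical above 0.4 rad).
It also fails if it takes over 56 s, if anything falls off the work surface, if the arm or the gripper's body presses on something with over 40 N, if the wrist force passes 120 N, or if a joint passes its speed limit or range.

## Robot

A 6-joint arm with a two-finger parallel gripper is mounted at the origin on the work surface. World frame = base frame: x ahead of the robot, y to its left, z up, the work surface at z = 0. Lengths are in mm, angles in degrees, forces in N, time in s.
With the tool pointing down it reaches from about 300 to 850 mm from the base axis. Payload 4.2 kg.
Tool frame: the origin (TCP) lies midway between the tips of the shut fingers; the grasp point (between the pads) lies 19 mm behind it; y points along the fingers, z is the direction in which the jaws open and shut, and the axes are right-handed (so a half turn about y gives the same grasp; the last joint's range is limited). The gripper opens to 91 mm and grips with 3 to 60 N. Pads are 32 mm wide; open, the fingers measure 118 mm over their backs; the gripper's body (76 mm by 178 mm) begins 60 mm behind the grasp point.
Start: joints at [-65.432, 18.312, 89.639, -0, 72.044, -1.146], TCP at [249.489, -518.072, 213.976] pointing down, gripper open.
Joint ranges: [-177.97, 177.97], [-48.28, 115.42], [12.27, 149.76], [-77.06, 257.06], [2.81, 150.46], [-146.56, 146.56]. Speed limits (degrees/s): [147.25, 147.25, 180, 180, 180, 180].

## Interface

Orientations are given as [roll, pitch, yaw] about the fixed x, y, z axes, in that order (R = Rz(yaw) Ry(pitch) Rx(roll)).
In Python, from workcell import env gives the robot as it stands.
- The arm moves only by the shell command python3 -m handwheel 'ROWS' [FORCE]. ROWS is JSON, a list of rows, each a list of 3 entries, a list of its own where there are three numbers: the opening, from 0 (shut) to 1 (fully open), then the shift along the tool's x, y, z in mm, then the turn, a rotation vector about the tool's x, y, z in degrees. A call has exactly 10 rows; each row shifts and turns the commanded pose from where the row before left it, along the tool's axes as they then stand; what a row does not reach is not made up. A row lasts 1/12 s, in which the tool goes at most 41.7 mm and 7.16 degrees, less where a joint would pass 70% of its speed; a pose out of reach is approached as far as the arm can. A call is refused whole if a number of a shift passes 41.7 or a number of a turn 7.16, either way. A call with a gripper value outside its range is refused whole. The fingers move at their own pace and stop on an object; FORCE is the grip in N (left out, the last holds). Time passes only in rows, so rows that do not move let the fingers close, or fill a call up. It gives the time, the measured TCP pose, the force and the opening at its end, in the units of the state.
- env.state(): the state, without advancing time (a new reading comes with each control period).
- env.grab_frame(name): name is "scene" or "top" or "wrist"; returns the picture (420x560x3 uint8, red, green, blue); there is no depth.
- env.camera_info(name): a dict with "fx", "fy", "cx", "cy" (pixels), "camera_from_world" (4x4, takes a point from world to camera coordinates); the wrist camera has in their place "mount" (4x4, takes a point from camera to tool coordinates, whose origin is the TCP and whose axes are the tool frame's). Camera axes: x right, y down, z forward; pixel columns grow to the right and rows downward; lengths in mm; the calibration is good to about 2 mm. The wrist camera is an equidistant fisheye: a pixel r from the principal point sees the ray r / f radians off the axis. A picture is of the moment at which its call begins: read the wrist's pose just before it. camera_info takes no time and is no camera call.
- env.job_done(): hands the job in, once; it reports no verdict.
Trained networks look in the newest picture that a camera, given by its name, has taken for a name from the list of things; names that differ only in an ending like _2 or _b are one class to them, and where a whole thing is asked for, a point or a joint stands for the part that bears it (a point fixed in the world has none). Each returns a list of dicts, best first, with "p" (0 to 1); they miss things now and then, are a little off and sometimes report something else, mostly with a low value. They report only what shows in the picture. A call takes as long as a camera call. They do not tell look-alikes from the thing itself.
- env.masks_of(camera, label): "region" (420x560 bool, what is visible of it) and "location" ([column, row] in pixels, amid what is visible of it).
The state is a dict: "time_s": time; "qpos": joint angles; "qvel": joint speeds; "effort": joint torques, N m; "ee_pos": TCP position; "ee_rot": TCP orientation; "force": force on the tool from outside, world axes, zero at the start; "torque": the same for the moment, N m; "gripper_width": finger opening in mm.
Only numpy, scipy, OpenCV 4.12 (cv2) and the standard library are available. Lean on these libraries where they do the work, as an engineer would, in place of code of your own. Each camera call takes 0.05 s, during which the arm holds its last target.

## Working session

There is one attempt and no reset: what is moved stays moved. The work goes in short steps, Python scripts to look and compute and a shell command to move; the robot and the scene stay as the last step left them, time stands still between calls to the robot, and variables do not carry over. Pictures are saved under pics/ and viewed, and the job is handed in when it is done.

```bash
ls; mkdir -p pics
python3 - <<'E'
from workcell import env
import cv2
print(env.state())
for n in ("scene","top","wrist"):
    f=env.grab_frame(n); cv2.imwrite(f"pics/{n}0.png",cv2.cvtColor(f,cv2.COLOR_RGB2BGR))
    print(n,env.camera_info(n))
E
```

```text
pics
{'time_s': 0.0, 'qpos': array([-6.54321847e+01,  1.83515738e+01,  8.97080008e+01,  1.42057938e-03,
        7.20429611e+01, -1.14638347e+00]), 'qvel': array([-0.05276762, -0.10113372, -0.02471224, -0.06775989, -0.00642609,
        0.02963067]), 'effort': array([-2.90194039e-03, -4.12464094e+01, -2.31975406e+01,  7.25193252e-02,
        4.56491055e-02, -1.44087958e-04]), 'ee_pos': array([ 249.27188499, -517.58747519,  213.11014861]), 'ee_rot': array([-9.01024882e+01,  3.40173720e-03, -1.54286243e+02]), 'force': array([-0.20373172, -0.26395455, -0.44960921]), 'torque': array([-0.00989287,  0.05005084, -0.01813669]), 'gripper_width': 91.04922821259858}
scene {'fx': 476.8144218177544, 'fy': 476.8144218177544, 'cx': 279.7987666110478, 'cy': 212.50192937731336, 'camera_from_world': array([[ 5.41102058e-01,  8.40818993e-01,  1.52310162e-02,
        -2.78601957e+02],
       [ 6.28745171e-01, -3.92463340e-01, -6.71306217e-01,
        -2.73882662e+02],
       [-5.58469402e-01,  3.72821604e-01, -7.41023602e-01,
         1.72128578e+03],
       [ 0.00000000e+00,  0.00000000e+00,  0.00000000e
[... 265 characters left out ...]
90e-01, -2.36501915e-02, -1.16311305e-01,
         5.73440015e+02],
       [ 1.15520373e-01,  3.24396702e-02, -9.92775257e-01,
         1.22414990e+03],
       [ 0.00000000e+00,  0.00000000e+00,  0.00000000e+00,
         1.00000000e+00]])}
wrist {'fx': 325.19226210127806, 'fy': 325.19226210127806, 'cx': 277.3137906844351, 'cy': 204.19904094189582, 'mount': array([[ 2.93344806e-04,  9.58915577e-01,  2.83691435e-01,
        -8.03547924e+01],
       [-7.83907905e-04, -2.83691139e-01,  9.58915389e-01,
        -1.70882464e+02],
       [ 9.99999650e-01, -5.03680807e-04,  6.68482179e-04,
         8.43216561e-01],
       [ 0.00000000e+00,  0.00000000e+00,  0.00000000e+00,
         1.00000000e+00]])}
```

View pics/scene0.png

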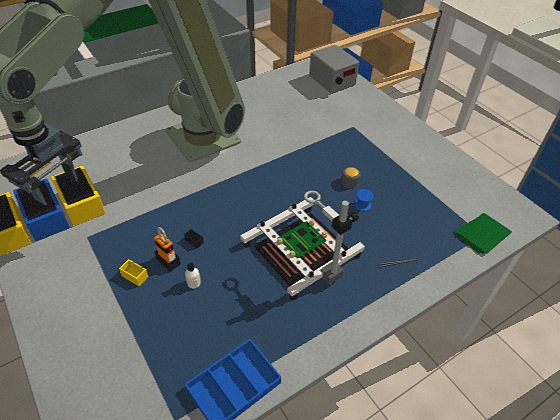

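View pics/top0.png

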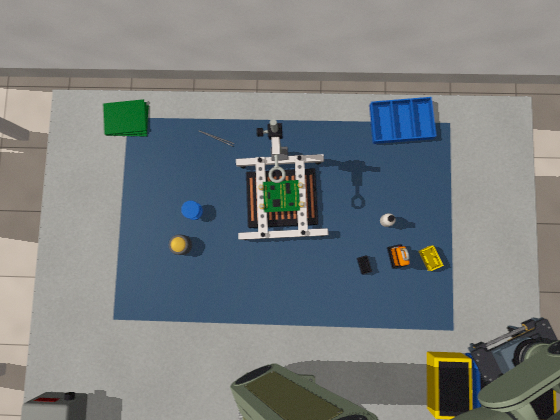

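View pics/wrist0.png

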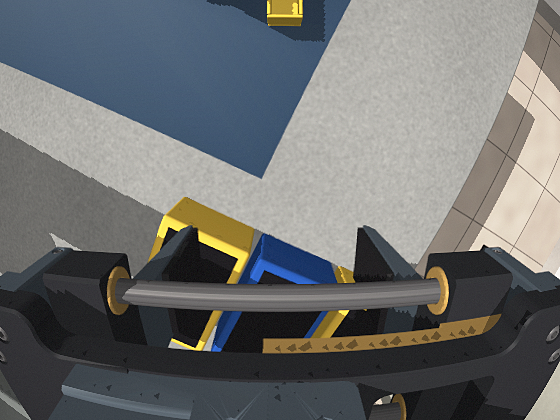

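```bash
cat > h.py <<'E'
from workcell import env
import cv2, numpy as np
from scipy.spatial.transform import Rotation as R
def grab(n,fn=None,crop=None,s=1):
    f=env.grab_frame(n)
    if fn: save(f,fn,crop,s)
    return f
def save(f,fn,crop=None,s=1):
    g=cv2.cvtColor(f,cv2.COLOR_RGB2BGR)
    if crop: x0,y0,x1,y1=crop; g=g[y0:y1,x0:x1]
    cv2.imwrite(f"pics/{fn}.png",cv2.resize(g,None,fx=s,fy=s,interpolation=cv2.INTER_CUBIC))
def ray(n,px,st=None):
    c=env.camera_info(n); u=(px[0]-c['cx'])/c['fx']; v=(px[1]-c['cy'])/c['fy']
    if n!='wrist':
        T=np.linalg.inv(c['camera_from_world']); d=np.array([u,v,1.])
    else:
        r=np.hypot(u,v); s=np.sin(r)/r if r>1e-9 else 1
        d=np.array([u*s,v*s,np.cos(r)]); st=st or env.state()
        W=np.eye(4); W[:3,:3]=rot(st); W[:3,3]=st['ee_pos']; T=W@c['mount']
    d=T[:3,:3]@d; return T[:3,3],d/np.linalg.norm(d)
def rot(st): return R.from_euler('xyz',st['ee_rot'],degrees=True).as_matrix()
def atz(n,px,z,st=None):
    o,d=ray(n,px,st); return o+d*(z-o[2])/d[2]
def tri(rays):
    A=np.zeros((3,3));b=np.zeros(3)
    for o,d in rays:
        P=np.eye(3)-np.outer(d,d);A+=P;b+=P@o
    x=np.linalg.solve(A,b); return x,[np.linalg.norm((np.eye(3)-np.outer(d,d))@(x-o)) for o,d in rays]
def proj(n,p,st=None):
    c=env.camera_info(n);p=np.append(np.asarray(p,float),1)
    if n!='wrist':
        q=c['camera_from_world']@p; return np.array([c['cx']+c['fx']*q[0]/q[2],c['cy']+c['fy']*q[1]/q[2]])
    st=st or env.state(); W=np.eye(4); W[:3,:3]=rot(st); W[:3,3]=st['ee_pos']
    q=(np.linalg.inv(W@c['mount'])@p)[:3]; t=np.arctan2(np.hypot(q[0],q[1]),q[2]); h=np.hypot(q[0],q[1])
    return np.array([c['cx']+c['fx']*t*q[0]/h,c['cy']+c['fy']*t*q[1]/h])
E
python3 - <<'E'
from h import *
t=grab('top','top1',(330,190,470,290),5.7); s=grab('scene','scene1',(100,200,240,310),5.4)
save(t,'top2',(220,100,340,250),4);save(s,'scene2',(220,160,390,310),4)
for n in ('top','scene'):
  for l in ('lamp','dock','holder','hook_mouth','tip_pot','flux','spool','beam_end','gate'):
    m=env.masks_of(n,l)
    for d in m: print(n,l,round(d['p'],2),np.round(d['location'],1),d['region'].sum())
E
```

```text
top lamp 0.81 [399.5 254.4] 276
top dock 0.76 [364.  261.6] 185
top dock 0.51 [390.4 254.9] 124
top dock 0.45 [399. 256.] 307
top dock 0.24 [387.2 222.5] 152
top holder 0.69 [278.5 192.9] 5936
top holder 0.57 [399.5 256.6] 288
top holder 0.23 [391.4 257.2] 97
top hook_mouth 0.75 [400.2 255.8] 292
top tip_pot 0.75 [180.2 245.9] 333
top flux 0.58 [386.8 220.1] 160
top spool 0.65 [189.6 211.5] 344
top beam_end 0.6 [273.4 142.6] 662
top beam_end 0.57 [399.1 254.2] 296
scene lamp 0.79 [166.2 245.4] 389
scene dock 0.69 [135.7 271.8] 447
scene dock 0.64 [167.2 262.5] 223
scene dock 0.49 [194.6 239.1] 244
scene holder 0.9 [304.7 245.4] 6229
scene hook_mouth 0.76 [165.1 246. ] 418
scene hook_mouth 0.64 [306.3 244.9] 6570
scene tip_pot 0.72 [351.4 177.5] 344
scene flux 0.68 [192.2 275.1] 305
scene spool 0.82 [365.8 201.7] 322
scene beam_end 0.87 [334.1 217.1] 605
```

```bash
ls pics
```

```text
scene0.png
scene1.png
scene2.png
top0.png
top1.png
top2.png
wrist0.png
```

View pics/top1.png

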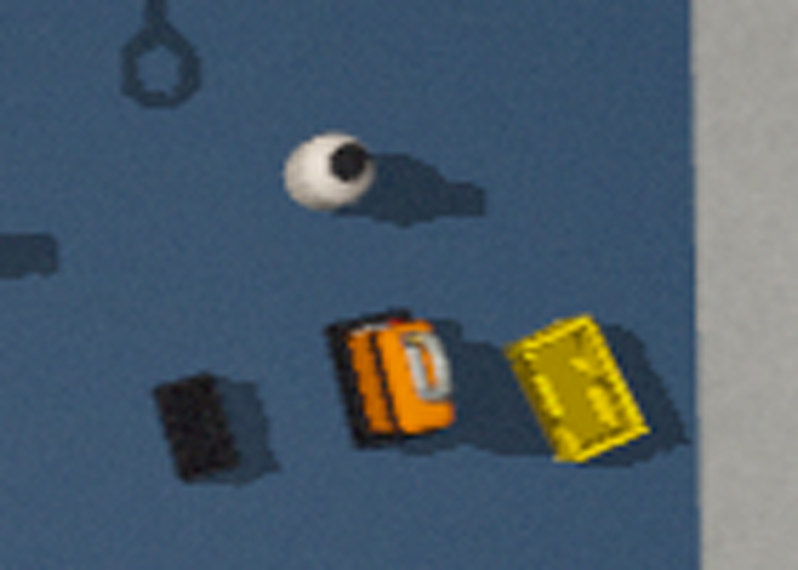

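View pics/scene1.png

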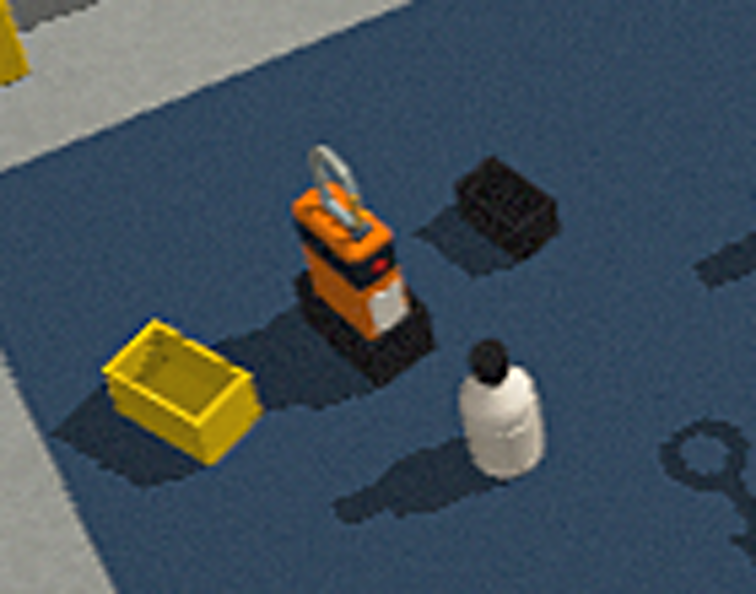

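View pics/top2.png

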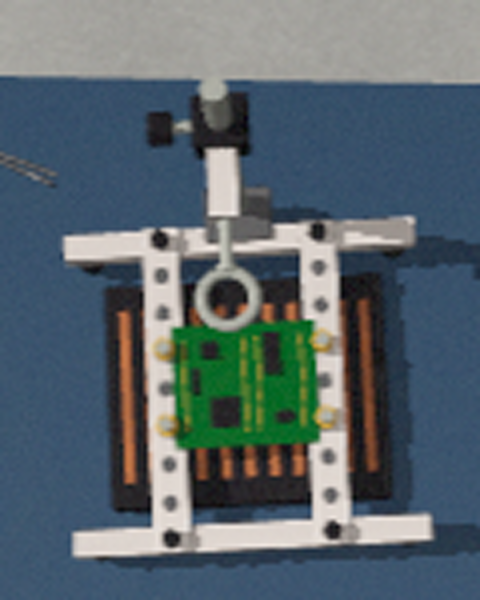

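View pics/scene2.png

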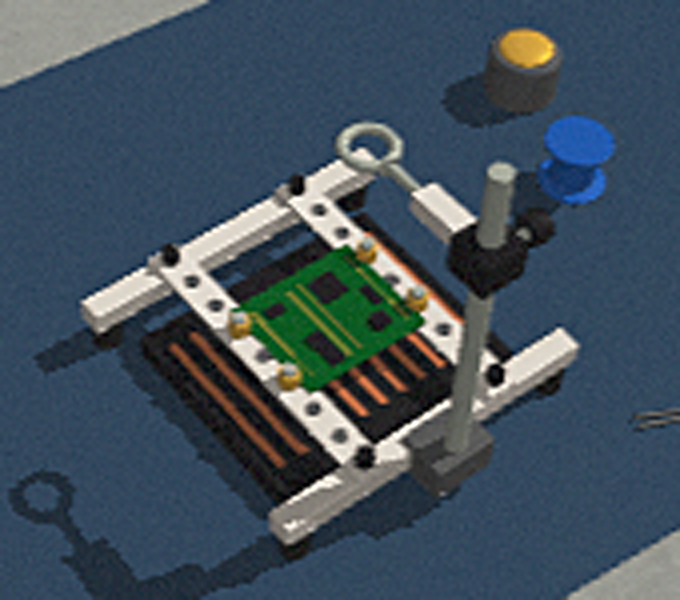

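Run:
```python
from h import *
print('ring',tri([ray('top',(277,174.5)),ray('scene',(312.2,196.5))]))
# stem/arm end: top2 (225,213)-> ; scene2 arm front top edge
print('arm end top', [atz('top',(220+x/4,100+y/4),260) for x,y in((208,215),(240,216),(224,215))])
print('post top', tri([ray('top',(220+213/4,100+90/4)),ray('scene',(220+502/4,160+172/4))]))
# ring extents in top at z
for z in (250,260):
  print([np.round(atz('top',(220+x/4,100+y/4),z)[:2],1) for x,y in((195,298),(261,298),(228,264),(228,331))])
P=lambda x,y:(330+x/5.7,190+y/5.7)
for nm,z,pts in (('dock rim',36,((325,325),(355,447))),('lamp top',99,((402,325),(432,320),(455,425),(390,432)))):
  print(nm,[np.round(atz('top',P(*p),z)[:2],1) for p in pts])
print('flux',atz('top',P(350,160),85),'yellow',atz('top',P(578,390),30),'small',atz('top',P(200,425),25))
c=[ (460,185),(440,185)]
print('hook top', tri([ray('top',P(445,375)),ray('scene',(100+325/5.4,200+150/5.4))]))
for l in('tip_pot','spool'): print(l,atz('top',env.masks_of('top',l)[0]['location'],40))
```

```text
ring (array([639.03219704,   9.96367384, 243.79353137]), [np.float64(1.4303529411834752), np.float64(1.4303529411833764)])
arm end top [array([686.36769982,  21.52614207, 260.        ]), array([686.13035977,   1.90954948, 260.        ]), array([686.56165852,  11.72435863, 260.        ])]
post top (array([748.56745816,  18.36926171, 313.91605099]), [np.float64(1.7982206294791228), np.float64(1.7982206294789516)])
[array([636.6,  28.6]), array([637.5, -11.9]), array([658.3,   9. ]), array([616.5,   7.7])]
[array([634.6,  27.8]), array([635.4, -12.4]), array([656.1,   8.3]), array([614.7,   7.1])]
dock rim [array([ 474.3, -302.5]), array([ 413.5, -317.5])]
lamp top [array([ 472.9, -326.8]), array([ 475.7, -341.1]), array([ 426. , -351.8]), array([ 421.8, -320.9])]
flux [ 553.44659202 -304.90611823   85.        ] yellow [ 445.07468125 -430.74875825   30.        ] small [ 422.24754195 -241.43895905   25.        ]
hook top (array([ 449.79762041, -332.55125905,  148.95697601]), [np.float64(2.496771621925272), np.float64(2.4967716219253036)])
tip_pot [461.58747233 298.01005888  40.        ]
spool [563.21102102 275.88470364  40.        ]
```

```bash
cat >> h.py <<'E'
def goal(psi,th):
    p,t=np.radians([psi,th]); hh=np.array([np.cos(p),np.sin(p),0]); z=np.array([0,0,1.])
    a=np.sin(t)*hh-np.cos(t)*z; w=np.cos(t)*hh+np.sin(t)*z
    return np.column_stack([-w,a,np.cross(-w,a)]),a,w
def plan(tcp,Rg,N,st=None):
    st=st or env.state(); R0=rot(st); p=R0.T@(np.asarray(tcp)-st['ee_pos'])
    rv=R.from_matrix(R0.T@Rg).as_rotvec(); Rr=R.from_rotvec(rv/N).as_matrix()
    S=sum(np.linalg.matrix_power(Rr,k) for k in range(N)); t=np.linalg.solve(S,p)
    print('rows',N,'shift',np.round(t,1).tolist(),'turn',np.round(np.degrees(rv)/N,2).tolist())
def path(tcp,Rg,N):
    pass
def lampgrasp(o,yaw,gx,gz,th,back=0):
    """TCP & R for grasp point at lamp-frame (gx,gz), backed off"""
    Rg,a,w=goal(yaw,th); y=np.radians(yaw); hh=np.array([np.cos(y),np.sin(y),0])
    return np.asarray(o)+hh*gx+np.array([0,0,gz])+a*(19-back),Rg
E
python3 - <<'E'
from h import *
tcp,Rg=lampgrasp((446,-332,51.5),14,-15,30,40,back=130)
print(tcp)
for n in (8,10): plan(tcp,Rg,n)
E
```

```text
[ 362.21552227 -352.8898165   166.53093319]
rows 8 shift [-18.2, 11.9, -14.5] turn [0.51, 1.4, 4.98]
rows 10 shift [-14.4, 9.6, -11.7] turn [0.41, 1.12, 3.99]
```

```bash
python3 -m handwheel '[[1,[-14.4,9.6,-11.7],[0.4,1.1,4]],[1,[-14.4,9.6,-11.7],[0.4,1.1,4]],[1,[-14.4,9.6,-11.7],[0.4,1.1,4]],[1,[-14.4,9.6,-11.7],[0.4,1.1,4]],[1,[-14.4,9.6,-11.7],[0.4,1.1,4]],[1,[-14.4,9.6,-11.7],[0.4,1.1,4]],[1,[-14.4,9.6,-11.7],[0.4,1.1,4]],[1,[-14.4,9.6,-11.7],[0.4,1.1,4]],[1,[-14.4,9.6,-11.7],[0.4,1.1,4]],[1,[-14.4,9.6,-11.7],[0.4,1.1,4]]]' 20
python3 - <<'E'
from h import *
s=env.state(); print(s)
grab('wrist','w1')
tcp,Rg=lampgrasp((446,-332,51.5),14,-15,30,40,back=130)
print(tcp,s['ee_pos']-tcp); plan(tcp,Rg,1)
for l in('lamp','gate','hook_mouth','dock'):
  for d in env.masks_of('wrist',l): print(l,d['p'],d['location'],d['region'].sum())
E
```

```text
time_s: 2.08
ee_pos: [361.9, -352.0, 167.1]
ee_rot: [-90.0, 40.3, -165.8]
force: [-0.3, 0.5, -0.6]
gripper_width: 91.2
{'time_s': 2.0833, 'qpos': array([-71.03487597,  13.16996206, 117.98597903,  50.1232963 ,
        57.11457925, -26.72718931]), 'qvel': array([ -0.07421749,  -1.01986864,  32.99770354,  69.2804243 ,
        -5.35882873, -43.49313548]), 'effort': array([ -0.36065664, -31.38411999, -19.38766837,   1.11935377,
         1.26589559,   0.67934085]), 'ee_pos': array([ 361.86256681, -352.0122266 ,  167.1191031 ]), 'ee_rot': array([ -89.97315963,   40.29705889, -165.82545753]), 'force': array([-0.33348228,  0.4766075 , -0.58032865]), 'torque': array([-0.09685392,  0.34118386,  0.03030529]), 'gripper_width': 91.2175174762644}
[ 362.21552227 -352.8898165   166.53093319] [-0.35295546  0.8775899   0.58816991]
rows 1 shift [-0.3, -1.2, 5.3] turn [0.48, -0.07, -0.42]
lamp 0.6 [281.0, 187.4] 2369
dock 0.88 [359.9, 220.0] 1540
dock 0.73 [196.6, 212.9] 1220
dock 0.66 [274.3, 231.0] 830
```

View pics/w1.png

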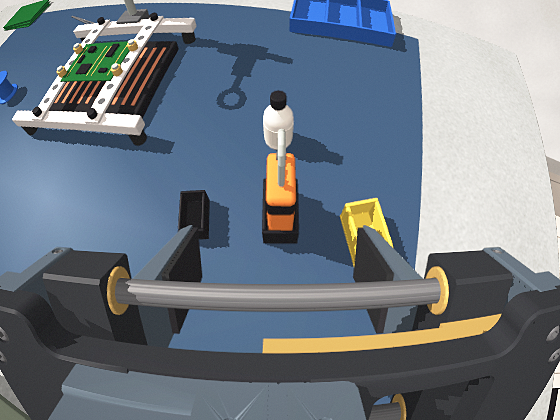

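Run:
```python
from h import *
grab('wrist'); s=env.state(); print(s['ee_pos'],s['ee_rot'],s['qvel'].round(1))
grab('wrist','w2',(200,90,360,250),4.5); 
t,_=lampgrasp((446,-332,51.5),14,-15,30,40,130)
o=np.array((446,-332,51.5)); Rz=R.from_euler('z',14,degrees=True).as_matrix()
for nm,p in (('top bl',(-26,13,47.5)),('top br',(-26,-13,47.5)),('top fl',(26,13,47.5)),('top fr',(26,-13,47.5)),('hooktop',(4.5,0,99.5)),('bandtopL',(-26,13,45))):
  u=proj('wrist',o+Rz@np.array(p),s); print(nm,u.round(1),((u-[200,90])*4.5).round(0))
for nm,p in (('rim bl',(-32,19,-15.5)),('rim br',(-32,-19,-15.5))):
  u=proj('wrist',o+Rz@np.array(p),s); print(nm,u.round(1),((u-[200,90])*4.5).round(0))
```

```text
[ 361.66960933 -354.02698564  167.60212991] [ -89.80691815   40.06710454 -165.62491438] [ 0.   0.  -0.1  0.3  0.2 -0.4]
top bl [259.6 204.4] [268. 515.]
top br [290.4 204.6] [407. 516.]
top fl [261.2 152.3] [275. 280.]
top fr [289.6 152.4] [403. 281.]
hooktop [275.1 138.9] [338. 220.]
bandtopL [259.7 205.6] [269. 520.]
rim bl [256.5 234.6] [254. 651.]
rim br [293.9 234.8] [422. 651.]
```

View pics/w2.png

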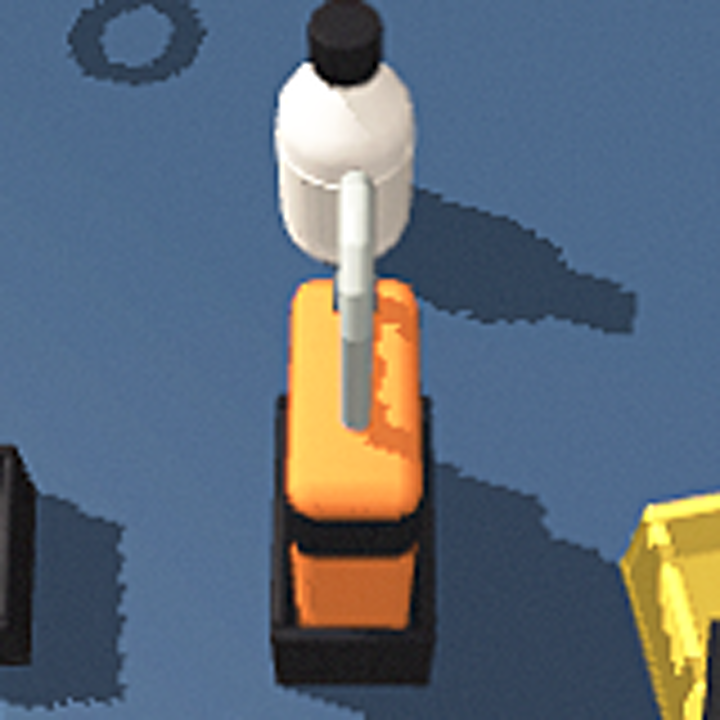

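Run:
```python
from h import *
tcp,Rg=lampgrasp((446.5,-334.8,51.5),14,-15,30,40,0)
print(tcp); plan(tcp,Rg,8)
```

```text
[ 443.79575145 -335.47424489   66.94515558]
rows 8 shift [0.0, 16.4, 0.2] turn [0.01, 0.04, -0.01]
```

```bash
python3 -m handwheel '[[1,[0,17,0.2],[0,0,0]],[1,[0,17,0.2],[0,0,0]],[1,[0,17,0.2],[0,0,0]],[1,[0,17,0.2],[0,0,0]],[1,[0,17,0.2],[0,0,0]],[1,[0,17,0.2],[0,0,0]],[1,[0,17,0.2],[0,0,0]],[1,[0,12,0.2],[0,0,0]],[1,[0,0,0],[0,0,0]],[1,[0,0,0],[0,0,0]]]' 20
python3 - <<'E'
from h import *
s=env.state(); print(s['ee_pos'],s['ee_rot'],s['force'])
grab('wrist','w3',(150,100,410,300),3)
E
```

```text
time_s: 3.27
ee_pos: [444.2, -333.6, 66.7]
ee_rot: [-90.0, 40.1, -165.7]
force: [0.5, -0.6, 0.3]
gripper_width: 91.6
[ 444.15183796 -333.61587189   66.74570198] [ -89.99104586   40.11814839 -165.69459032] [ 0.50941056 -0.62902822  0.32968575]
```

View pics/w3.png

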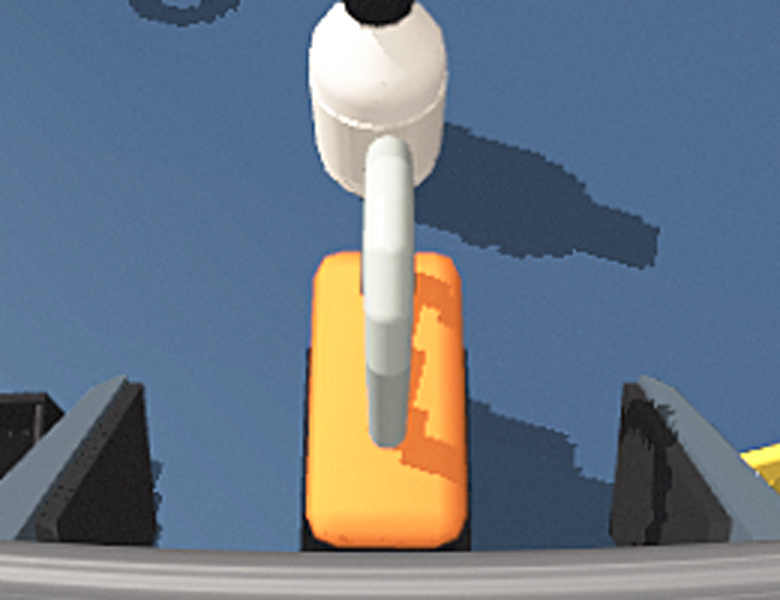

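```bash
python3 -m handwheel '[[0,[0,0,0.7],[0,0,0]],[0,[0,0,0],[0,0,0]],[0,[0,0,0],[0,0,0]],[0,[0,0,0],[0,0,0]],[0,[0,0,0],[0,0,0]],[0,[0,0,0],[0,0,0]],[0,[0,0,0],[0,0,0]],[0,[0,0,0],[0,0,0]],[0,[0,0,0],[0,0,0]],[0,[0,0,0],[0,0,0]]]' 25
python3 - <<'E'
from h import *
s=env.state(); print(s['force'],s['torque'],s['gripper_width'],s['qpos'])
R0=rot(s); print('up in tool',R0.T@[0,0,1])
grab('wrist','w4',(150,100,410,300),3)
E
```

```text
time_s: 4.15
ee_pos: [443.9, -333.8, 66.8]
ee_rot: [-90.0, 40.1, -165.8]
force: [-0.7, -0.5, 0.3]
gripper_width: 27.6
[-0.67060877 -0.51993739  0.32312395] [-0.09013945  0.35668894  0.01496466] 27.62039923451456 [-60.2819468   23.73118499 121.96782932  65.05635745  43.25188797
 -37.53713591]
up in tool [-6.44592200e-01 -7.64526537e-01 -2.62595106e-04]
```

View pics/w4.png

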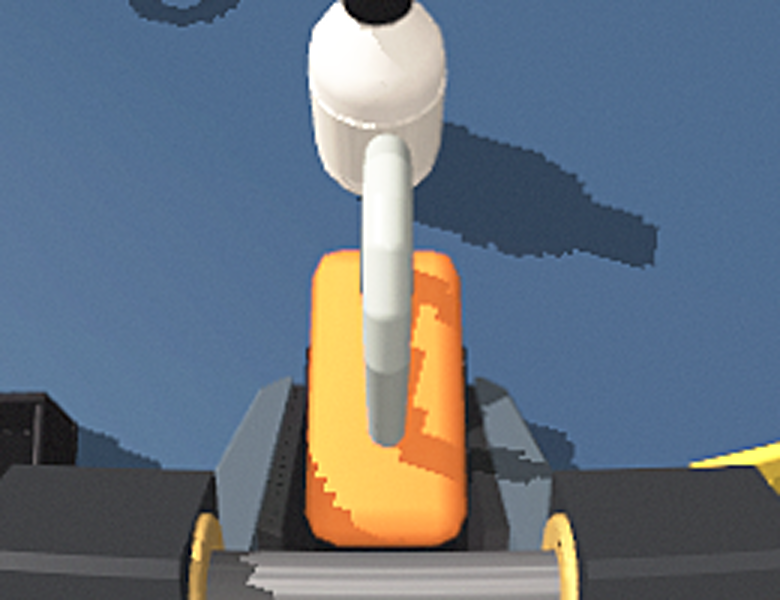

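```bash
python3 -m handwheel '[[0,[-3.2,-3.8,0],[0,0,0]],[0,[-6.4,-7.6,0],[0,0,0]],[0,[-6.4,-7.6,0],[0,0,0]],[0,[-12.9,-15.3,0],[0,0,0]],[0,[-12.9,-15.3,0],[0,0,0]],[0,[-16,-19,0],[0,0,0]],[0,[-16,-19,0],[0,0,0]],[0,[-16,-19,0],[0,0,0]],[0,[-16,-19,0],[0,0,0]],[0,[-6,-7,0],[0,0,0]]]'
python3 - <<'E'
from h import *
s=env.state(); print(s['force'],s['torque'],s['gripper_width'],s['qpos'])
grab('wrist','w5')
f=grab('scene','s5')
for l in('lamp',):
  for d in env.masks_of('wrist',l): print(l,d['p'],d['location'],d['region'].sum())
E
```

```text
time_s: 5.03
ee_pos: [444.5, -334.7, 243.9]
ee_rot: [-89.6, 40.2, -165.5]
force: [0.3, 0.4, -2.2]
gripper_width: 25.9
[ 0.3273217   0.38698058 -2.18842405] [-0.14307431  0.54138412 -0.03246972] 25.852436300793055 [-60.28199332   9.63202112 109.26469574  46.81372452  58.46147286
  -9.21764923]
lamp 0.84 [275.7, 226.0] 5662
```

View pics/w5.png

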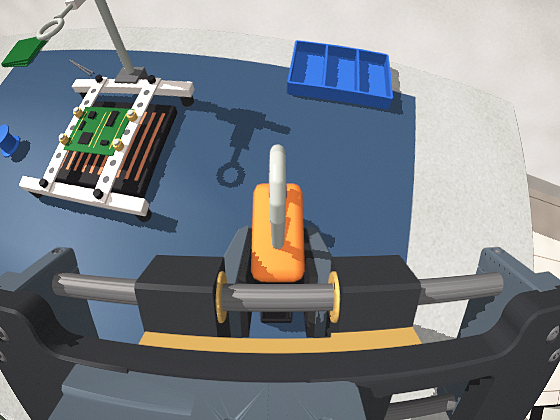

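View pics/s5.png

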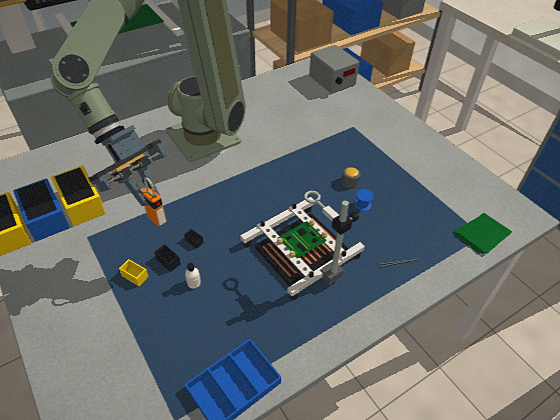

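Run:
```python
from h import *
Rg,a,w=goal(4.2,40)
plan((511.8,0.9,190),Rg,18)
```

```text
rows 18 shift [-3.4, 6.5, -17.7] turn [0.36, 0.43, -0.0]
```

```bash
python3 -m handwheel '[[0,[-2,4,-10],[0.2,0.2,0]],[0,[-3.4,6.5,-17.7],[0.36,0.43,0]],[0,[-3.4,6.5,-17.7],[0.36,0.43,0]],[0,[-3.4,6.5,-17.7],[0.36,0.43,0]],[0,[-3.4,6.5,-17.7],[0.36,0.43,0]],[0,[-3.4,6.5,-17.7],[0.36,0.43,0]],[0,[-3.4,6.5,-17.7],[0.36,0.43,0]],[0,[-3.4,6.5,-17.7],[0.36,0.43,0]],[0,[-3.4,6.5,-17.7],[0.36,0.43,0]],[0,[-3.4,6.5,-17.7],[0.36,0.43,0]]]'
python3 - <<'E'
from h import *
s=env.state(); print(s['qpos'])
Rg,a,w=goal(4.2,40)
plan((511.8,0.9,190),Rg,9)
E
```

```text
time_s: 6.02
ee_pos: [471.3, -152.4, 210.6]
ee_rot: [-90.3, 39.9, -171.3]
force: [0.6, 0.1, -1.4]
gripper_width: 26.1
[-37.89133126  -0.47980031 126.22222805  52.00995962  36.59865199
   5.07283377]
rows 9 shift [-3.5, 6.0, -16.4] turn [0.35, 0.38, 0.01]
```

```bash
python3 -m handwheel '[[0,[-3.5,6,-16.4],[0.35,0.38,0]],[0,[-3.5,6,-16.4],[0.35,0.38,0]],[0,[-3.5,6,-16.4],[0.35,0.38,0]],[0,[-3.5,6,-16.4],[0.35,0.38,0]],[0,[-3.5,6,-16.4],[0.35,0.38,0]],[0,[-3.5,6,-16.4],[0.35,0.38,0]],[0,[-3.5,6,-16.4],[0.35,0.38,0]],[0,[-3.5,6,-16.4],[0.35,0.38,0]],[0,[-2,3,-9],[0.35,0.38,0]],[0,[0,0,0],[0,0,0]]]'
python3 - <<'E'
from h import *
grab('wrist');s=env.state(); print(s['qpos'],s['ee_pos'],s['ee_rot'])
grab('wrist','w6'); grab('scene','s6',(200,150,400,300),4); grab('top','t6',(200,100,400,250),4)
E
```

```text
time_s: 6.85
ee_pos: [509.0, -6.1, 190.3]
ee_rot: [-89.9, 39.8, -175.4]
force: [-0.2, -0.1, -1.4]
gripper_width: 25.6
[ -6.73963441  -1.10151218 130.35615112  32.01938393  13.41504693
  49.93122194] [509.31734683  -7.03126768 190.88416415] [ -89.82102766   39.84092157 -175.39053863]
```

View pics/w6.png

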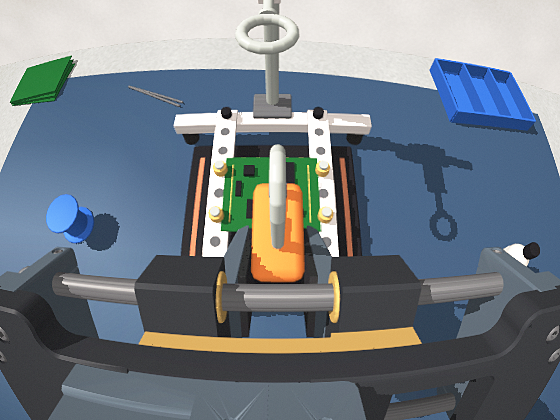

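View pics/s6.png

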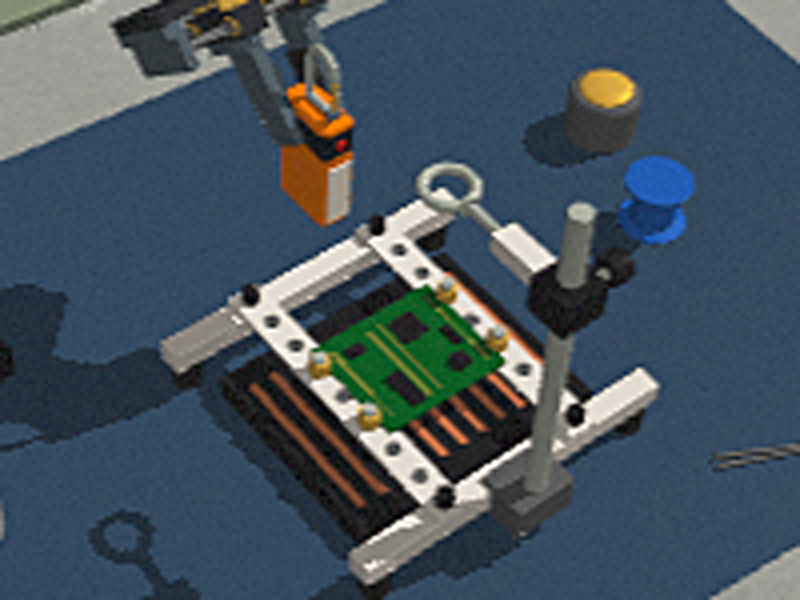

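View pics/t6.png

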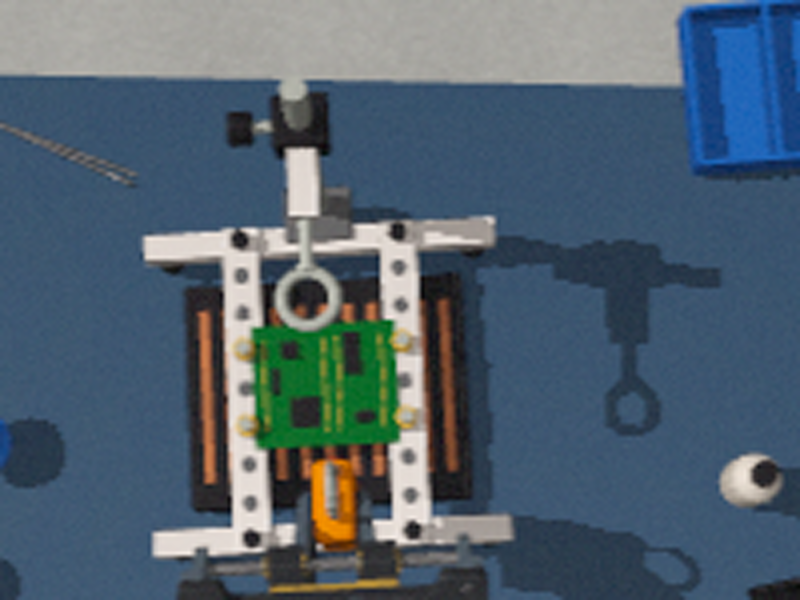

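Run:
```python
from h import *
s=env.state(); f=cv2.cvtColor(cv2.imread('pics/w6.png'),cv2.COLOR_BGR2RGB)
save(f,'w6r',(225,0,315,70),8); save(f,'w6h',(235,130,325,290),5)
save(cv2.cvtColor(cv2.imread('pics/top0.png'),cv2.COLOR_BGR2RGB),'t0r',(262,150,292,190),14)
save(cv2.cvtColor(cv2.imread('pics/scene0.png'),cv2.COLOR_BGR2RGB),'s0r',(295,180,340,220),14)
```

```text
(no output)
```

View pics/w6r.png

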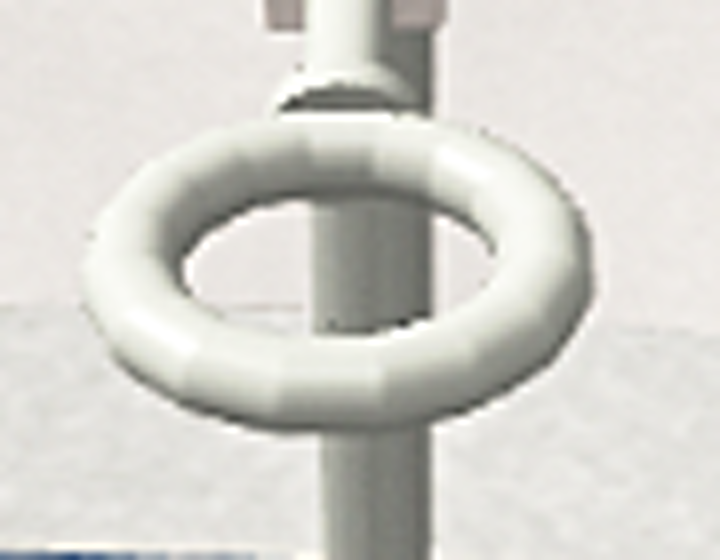

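View pics/t0r.png

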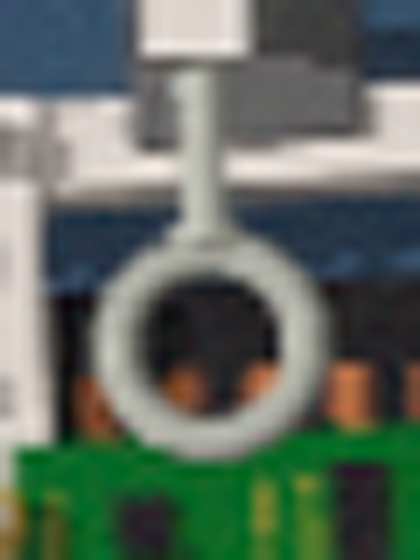

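View pics/s0r.png

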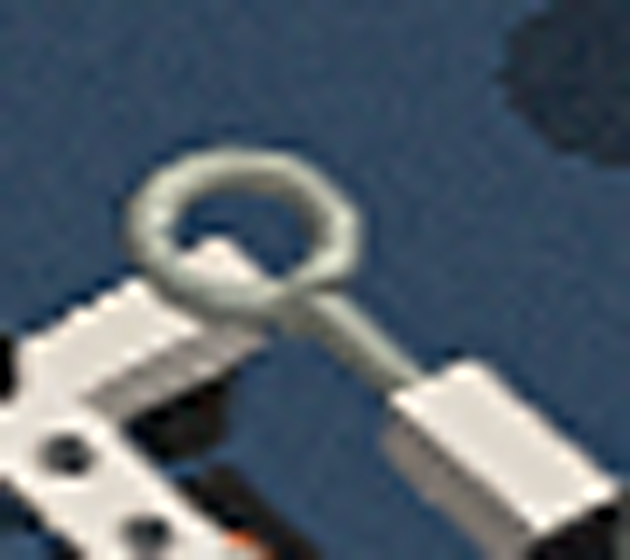

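View pics/w6h.png

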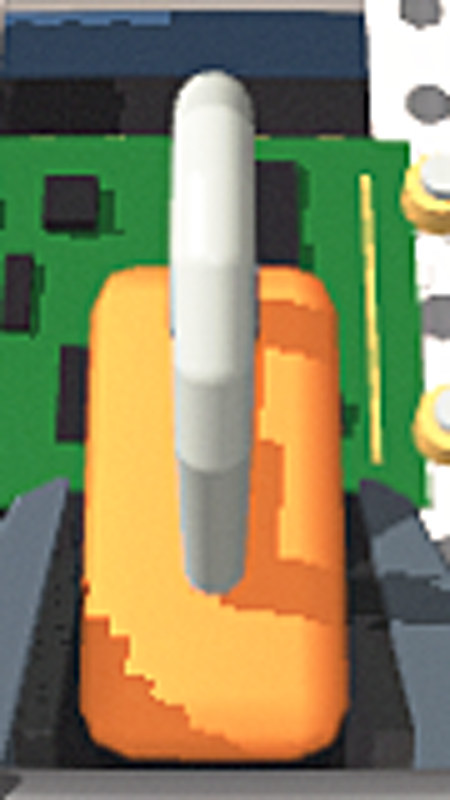

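```bash
cat > fit.py <<'E'
from h import *
from scipy.optimize import least_squares
a,b=np.meshgrid(np.linspace(0,2*np.pi,48),np.linspace(0,2*np.pi,16)); a=a.ravel();b=b.ravel()
TOR=np.column_stack([(17+4*np.cos(b))*np.cos(a),(17+4*np.cos(b))*np.sin(a),4*np.sin(b)])
def projm(n,P,st):
    c=env.camera_info(n); P=np.c_[P,np.ones(len(P))]
    if n!='wrist': q=P@c['camera_from_world'].T; return np.c_[c['cx']+c['fx']*q[:,0]/q[:,2],c['cy']+c['fy']*q[:,1]/q[:,2]]
    W=np.eye(4); W[:3,:3]=rot(st); W[:3,3]=st['ee_pos']; q=P@np.linalg.inv(W@c['mount']).T
    h=np.hypot(q[:,0],q[:,1]); t=np.arctan2(h,q[:,2]); return np.c_[c['cx']+c['fx']*t*q[:,0]/h,c['cy']+c['fy']*t*q[:,1]/h]
def ext(n,p,st):
    u=projm(n,TOR+p,st); return np.array([u[:,0].min(),u[:,0].max(),u[:,1].min(),u[:,1].max()])
def fit(obs):
    def r(p):
        o=[]
        for n,st,e in obs:
            d=ext(n,p,st)-np.array(e,float); o+=list(d[~np.isnan(d)])
        return o
    k=least_squares(r,[639,10,244],diff_step=1e-4); return k.x,np.round(k.fun,1)
E
python3 - <<'E'
from fit import *
s=env.state(); nan=np.nan
W=('wrist',s,[225+83/8,225+593/8,nan,433/8]); W2=('wrist',s,[225+83/8,225+593/8,112/8,433/8])
T=('top',s,[262+92/14,262+330/14,nan,150+462/14]); S=('scene',s,[295+126/14,295+362/14,180+147/14,180+320/14])
for o in ([W,T,S],[T,S],[W2],[W2,T],[W2,S]): print(*fit(o))
# lamp hook observed in wrist: check block top edges
o=s['ee_pos']; h=-rot(s)[:,0]; psi=np.arctan2(h[1],h[0]); Rz=R.from_euler('z',psi).as_matrix()
L=o+Rz@[2.5,0,-15.3]
for nm,p in (('bl',(-26,13,47.5)),('br',(-26,-13,47.5)),('fl',(26,13,47.5)),('fr',(26,-13,47.5)),('hf',(20,0,85)),('foot',(-5,0,47.5))):
  u=proj('wrist',L+Rz@np.array(p),s); print(nm,((u-[235,130])*5).round(0))
print(np.degrees(psi),L)
E
```

```text
[640.5114592    6.68367646 244.61048523] [-1.  -0.2 -0.2  0.8  0.7 -1.1 -1.5 -1.5  0.2  0.9]
[639.63313302   9.95394218 243.89875902] [-0.5 -0.6 -0.7 -0.7 -0.6 -0.3  0.4]
[643.19562367   6.60256856 242.00234766] [ 0.2 -0.2 -0.3  0.2]
[640.13762925   6.42805166 244.23337432] [-0.6  0.2 -0.6  0.6  0.9  0.8 -0.9]
[641.14963242   6.64176232 243.71788311] [-0.6 -0.2 -0.7  0.2 -1.4 -1.4  0.7  1.4]
bl [ 63. 776.]
br [343. 776.]
fl [ 78. 275.]
fr [328. 275.]
hf [202. 132.]
foot [203. 562.]
4.385297203355517 [512.90239051  -8.94720939 177.19754287]
```

Run:
```python
from h import *
s=env.state()
t=grab('top','t7',(270,205,300,245),14); q=grab('scene','s7',(262,155,302,210),11)
o=s['ee_pos']; h=-rot(s)[:,0]; psi=np.arctan2(h[1],h[0]); Rz=R.from_euler('z',psi).as_matrix()
L=o+Rz@[3,0,-15.3]; print(L)
for nm,p in (('bl',(-26,13,47.5)),('br',(-26,-13,47.5)),('fl',(26,13,47.5)),('fr',(26,-13,47.5)),('bowtop',(4.5,0,99.5)),('mouth',(18,0,71)),('flbot',(26,13,-47.5)),('frbot',(26,-13,-47.5))):
  print(nm,((proj('top',L+Rz@np.array(p))-[270,205])*14).round(0),((proj('scene',L+Rz@np.array(p))-[262,155])*11).round(0))
```

```text
[513.40092671  -8.90897781 177.19754287]
bl [116. 440.] [154. 144.]
br [263. 432.] [ 68. 187.]
fl [102. 148.] [284. 263.]
fr [248. 140.] [198. 307.]
bowtop [167. 238.] [190.  73.]
mouth [171. 175.] [223. 194.]
flbot [130. 199.] [274. 534.]
frbot [264. 192.] [192. 579.]
```

View pics/t7.png

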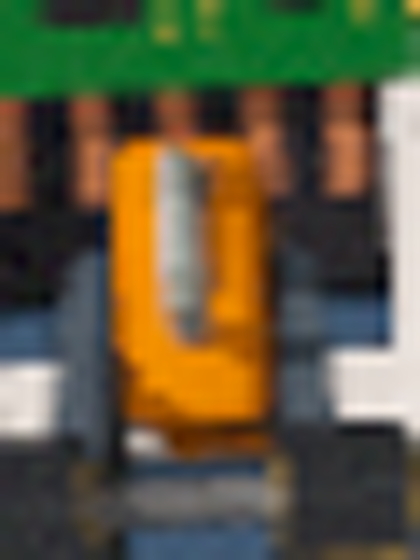

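View pics/s7.png

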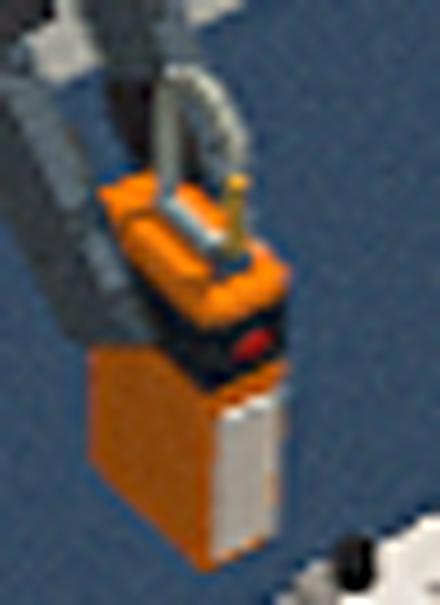

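Run:
```python
from fit import *
s=env.state(); nan=np.nan
W=('wrist',s,np.array([225+83/8-2.4,225+593/8-2.4,112/8+1.5,433/8+1.5]))
T=('top',s,np.array([262+92/14-1.07,262+330/14-1.07,nan,150+462/14+.3])); S=('scene',s,np.array([295+126/14-1.1,295+362/14-1.1,180+147/14+.75,180+320/14+.75]))
for o in ([W,T,S],[T,S],[W],[W,T],[W,S]): print(*fit(o))
```

```text
[640.41075447   7.54244107 243.81351416] [-0.7 -0.2 -0.5  0.7  1.5  1.5 -1.3 -0.2 -0.2 -0.4  0.3]
[637.4909126   11.0609923  239.08314323] [ 0.2  0.1  0.2  0.2  0.2 -0.3  0.3]
[642.91737207   7.54688636 242.00155128] [ 0.2 -0.2 -0.3  0.3]
[639.67613305   7.44072356 244.38226052] [-0.8 -0.  -0.6  0.7  1.5  1.5 -1. ]
[641.10725271   7.36508327 243.38987851] [-0.2  0.1 -0.6  0.5 -0.1 -0.1 -0.1  0.6]
```

Run:
```python
from h import *
s=env.state(); Rg,a,w=goal(4.3,40)
plan(s['ee_pos']+[61.6,12.6,-5.7],Rg,9)
```

```text
rows 9 shift [-4.9, 4.9, -0.9] turn [-0.02, 0.0, -0.01]
```

```bash
python3 -m handwheel '[[0,[-2.9,2.9,-0.9],[0,0,0]],[0,[-4.9,4.9,-0.9],[0,0,0]],[0,[-4.9,4.9,-0.9],[0,0,0]],[0,[-4.9,4.9,-0.9],[0,0,0]],[0,[-4.9,4.9,-0.9],[0,0,0]],[0,[-4.9,4.9,-0.9],[0,0,0]],[0,[-4.9,4.9,-0.9],[0,0,0]],[0,[-4.9,4.9,-0.9],[0,0,0]],[0,[-4.9,4.9,-0.9],[0,0,0]],[0,[-2,2,0],[0,0,0]]]'
python3 - <<'E'
from h import *
grab('wrist');s=env.state(); print(s['qpos'],s['ee_pos'],s['ee_rot'],s['force'],s['torque'])
f=grab('wrist','w8'); save(f,'w8h',(205,40,345,140),5.7); save(f,'w8b',(235,120,325,290),4); grab('scene','s8',(275,165,335,215),11); grab('top','t8',(262,150,302,215),9)
E
```

```text
time_s: 7.98
ee_pos: [573.9, 4.0, 188.3]
ee_rot: [-89.7, 40.2, -175.5]
force: [-0.2, -0.2, -1.3]
gripper_width: 26.0
[ -3.66080911   5.08102578 124.46988881  25.3833806   11.63251087
  58.84897269] [573.8795785    3.87879892 188.31811549] [ -89.72492907   40.16801743 -175.53362582] [ 0.06192195 -0.24693781 -1.64621574] [-0.05064688  0.57866272  0.02828235]
```

View pics/w8.png

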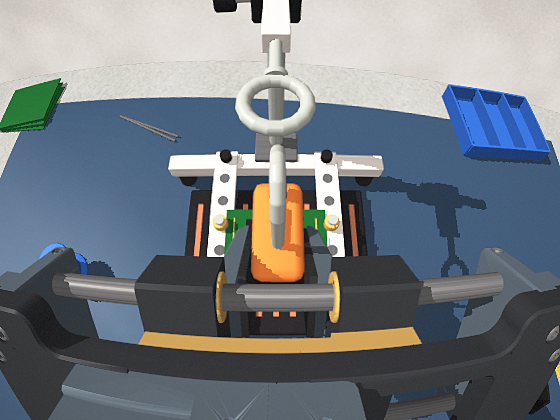

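View pics/s8.png

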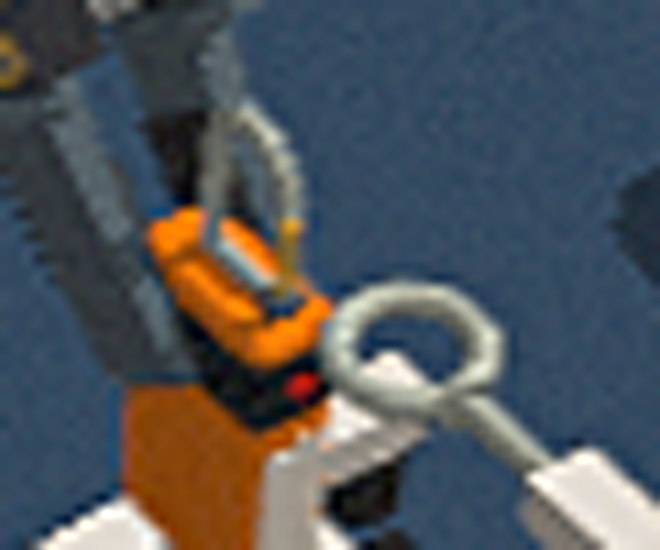

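View pics/t8.png

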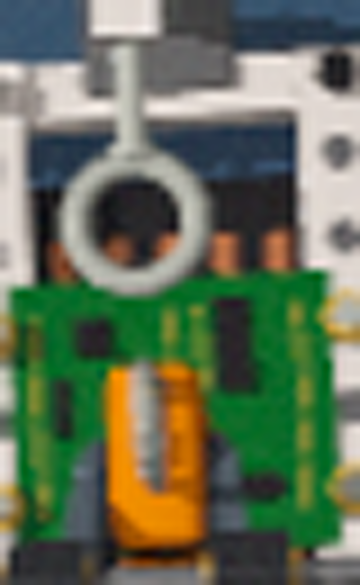

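Run:
```python
from fit import *
s=env.state(); nan=np.nan
o=s['ee_pos']; h=-rot(s)[:,0]; psi=np.arctan2(h[1],h[0]); Rz=R.from_euler('z',psi).as_matrix()
L=o+Rz@[3,0,-15.3]; print(L,np.degrees(psi))
for nm,p in (('gatetip',(18,0,79.5)),('gatefoot',(18,0,51.5)),('bowtop',(4.5,0,99.5)),('bl',(-26,13,47.5)),('fl',(26,13,47.5)),('fr',(26,-13,47.5))):
  P=L+Rz@np.array(p); print(nm,((proj('top',P)-[262,150])*9+4).round(0),((proj('scene',P)-[275,165])*11+5).round(0),((proj('wrist',P,s)-[205,40])*5.7+2.4).round(0),((proj('wrist',P,s)-[235,120])*4+1.5).round(0))
S=('scene',s,[275+(323-5)/11,275+(503-5)/11,165+(282-5)/11,165+(417-5)/11]);T=('top',s,[262+(61-4)/9,262+(212-4)/9,nan,150+(294-4)/9])
print(*fit([S,T]))
```

```text
[575.39642217   4.02974159 172.71939575] 4.438397423432568
gatetip [144. 382.] [279. 213.] [405. 721.] [164. 186.]
gatefoot [150. 398.] [274. 299.] [405. 884.] [164. 300.]
bowtop [143. 420.] [246. 117.] [405. 747.] [164. 204.]
bl [112. 559.] [200. 182.] [ 246. 1394.] [ 53. 658.]
fl [103. 374.] [337. 307.] [262. 824.] [ 64. 258.]
fr [196. 369.] [251. 354.] [547. 823.] [264. 258.]
[640.03229765   9.82201874 245.76819294] [-0.5  0.  -0.3  0.4 -0.3 -0.1 -0.2]
```

View pics/w8h.png

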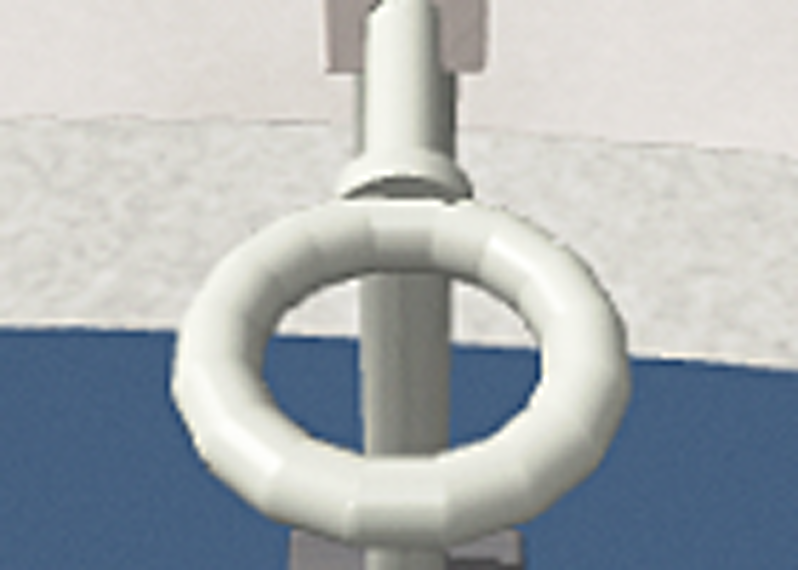

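View pics/w8b.png

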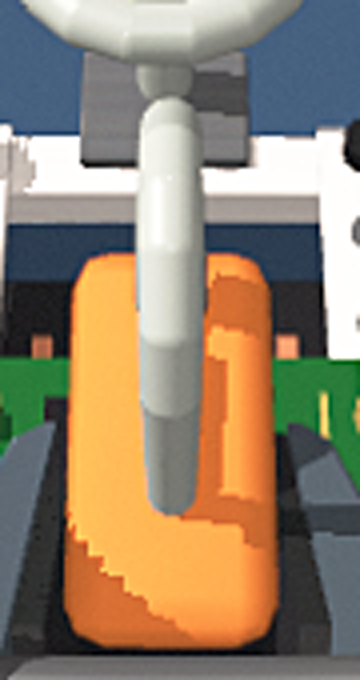

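Run:
```python
from fit import *
s=env.state(); nan=np.nan
e=np.array([205+(173-2.4)/5.7,205+(630-2.4)/5.7,40+(197-2.4)/5.7,40+(548-2.4)/5.7])
for dc,dr in((0,0),(-1.75,1.5)):
  W=('wrist',s,e+[dc,dc,dr,dr]); print(*fit([W])); 
  S=('scene',s,[275+(323-5)/11,275+(503-5)/11,165+(282-5)/11,165+(417-5)/11]);T=('top',s,[262+(61-4)/9,262+(212-4)/9,nan,150+(294-4)/9])
  print(*fit([W,S]),*fit([W,T]),*fit([W,S,T]))
for z in (243,246): print(((ext('wrist',np.array([640,8.5,z]),s)-[205,205,40,40])*5.7+2.4).round())
```

```text
[639.28673699   9.26509782 240.0355634 ] [ 0.3 -0.3 -0.5  0.4]
[638.10604635   9.29209526 241.49980331] [-0.3 -0.1 -0.9  0.6 -1.2 -0.7  0.5  1.2] [639.61991654   9.30776012 239.67587091] [ 0.4 -0.5 -0.4  0.3  0.1  0.2  0.4] [638.34753154   9.32043366 241.27149784] [-0.3 -0.2 -0.9  0.5 -1.1 -0.7  0.6  1.3  0.   0.2  0.8]
[638.71281546  10.1537113  239.39608435] [ 0.4 -0.4 -0.5  0.5]
[637.57423236  10.159556   240.81260467] [-0.2 -0.2 -1.   0.7 -1.  -0.6  0.4  1.1] [639.22658665  10.17568883 238.83408957] [ 0.6 -0.5 -0.5  0.3 -0.2 -0.1  0.6] [637.88583308  10.15990454 240.51503177] [-0.1 -0.2 -1.   0.5 -1.  -0.5  0.6  1.3 -0.3 -0.2  1. ]
[181. 640. 168. 524.]
[178. 643. 146. 504.]
```

```bash
python3 -m handwheel '[[0,[-1.5,1.3,0],[0,0,0]],[0,[-1.5,1.3,0],[0,0,0]],[0,[-1.5,1.3,0],[0,0,0]],[0,[-1.5,1.3,0],[0,0,0]],[0,[-1.5,1.3,0],[0,0,0]],[0,[-1.5,1.3,0],[0,0,0]],[0,[-1.5,1.3,0],[0,0,0]],[0,[-1.5,1.3,0],[0,0,0]],[0,[0,0,0],[0,0,0]],[0,[0,0,0],[0,0,0]]]'
python3 - <<'E'
from h import *
grab('wrist');s=env.state(); print(s['ee_pos'],s['ee_rot'],s['force'],s['torque'])
f=grab('wrist','w9',(205,70,345,170),5.7); grab('scene','s9',(285,165,335,215),12); grab('top','t9',(262,150,302,215),9)
E
```

```text
time_s: 9.02
ee_pos: [588.6, 4.9, 188.0]
ee_rot: [-89.7, 40.1, -175.6]
force: [0.4, -0.4, -1.1]
gripper_width: 25.5
[588.45355925   4.93371002 187.93992249] [ -89.74263699   40.12718043 -175.55691362] [-0.17804487  0.50052097 -2.0463096 ] [-0.04686839  0.57388029  0.034995  ]
```

View pics/w9.png

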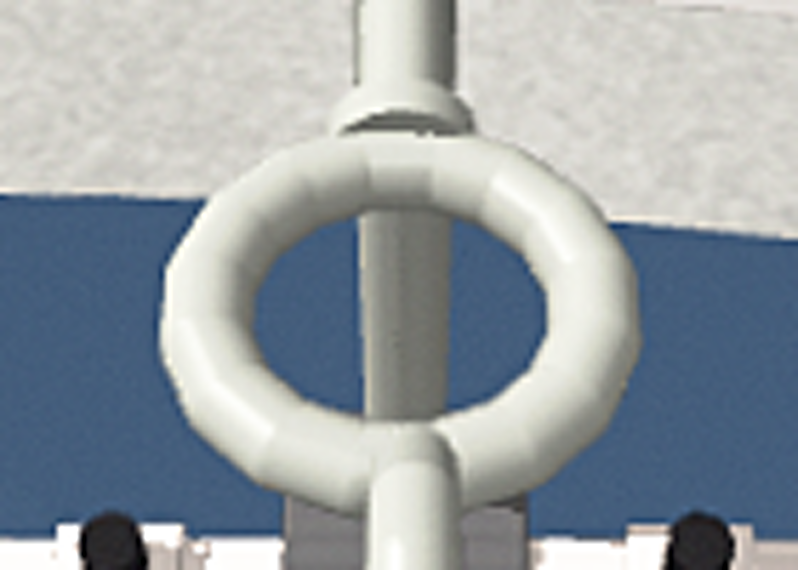

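View pics/s9.png

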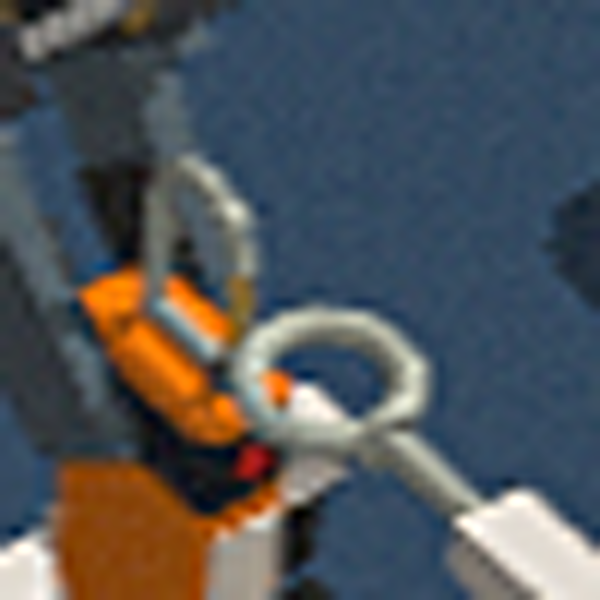

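View pics/t9.png

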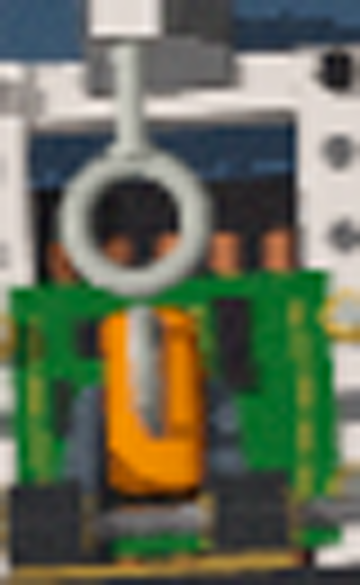

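```bash
cat > ov.py <<'E'
from fit import *
def overlay(fr,n,crop,s,pts,polys,fn,st):
    x0,y0,x1,y1=crop; g=cv2.cvtColor(fr,cv2.COLOR_RGB2BGR)[y0:y1,x0:x1]; g=cv2.resize(g,None,fx=s,fy=s,interpolation=cv2.INTER_CUBIC)
    f=lambda P:(projm(n,np.atleast_2d(P),st)-[x0,y0])*s+s/2-.5
    for P,c in polys: cv2.polylines(g,[f(P).round().astype(int)],False,c,1)
    for P in pts: cv2.circle(g,tuple(f(P)[0].round().astype(int).tolist()),3,(255,0,255),1)
    cv2.imwrite(f'pics/{fn}.png',g)
def lampmodel(st,dx=3,dz=-15.3):
    h=-rot(st)[:,0]; psi=np.arctan2(h[1],h[0]); Rz=R.from_euler('z',psi).as_matrix(); L=st['ee_pos']+Rz@[dx,0,dz]
    w=lambda P:L+np.asarray(P,float)@Rz.T
    polys=[(w([(18,0,51.5),(18,0,79.5)]),(0,255,255)),
     (w([(x,y,47.5) for x,y in((-26,13),(26,13),(26,-13),(-26,-13),(-26,13))]),(255,255,0)),
     (w([(26,13,47.5),(26,13,-47.5),(26,-13,-47.5),(26,-13,47.5)]),(255,255,0)),(w([(26,-13,-47.5),(-26,-13,-47.5),(-26,-13,47.5)]),(255,255,0))]
    return L,w,polys
def ringpoly(c,r=17):
    t=np.linspace(0,2*np.pi,60); return np.c_[c[0]+r*np.cos(t),c[1]+r*np.sin(t),c[2]+0*t]
E
python3 - <<'E'
from ov import *
s=env.state(); L,w,polys=lampmodel(s); print(L)
f=grab('scene')
pp=polys+[(ringpoly((639,9.5,z)),c) for z,c in((240,(0,0,255)),(244,(0,255,0)))]
overlay(f,'scene',(280,160,340,215),12,[w([18,0,71]),w([4.5,0,99.5])],pp,'s10',s)
overlay(grab('wrist'),'wrist',(205,70,345,290),2.7,[w([18,0,71]),w([4.5,0,99.5])],pp,'w10',s)
E
```

```text
[591.3782945    5.1478503  172.72679564]
```

View pics/s10.png

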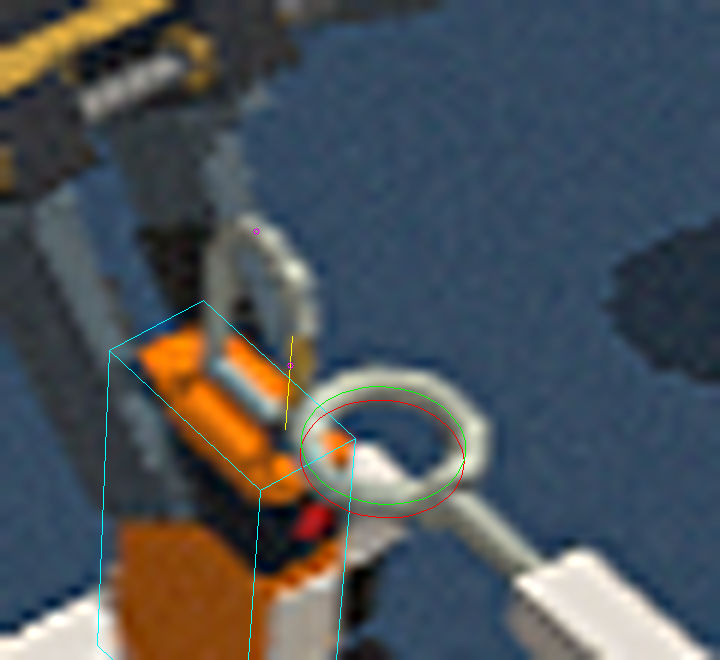

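View pics/w10.png

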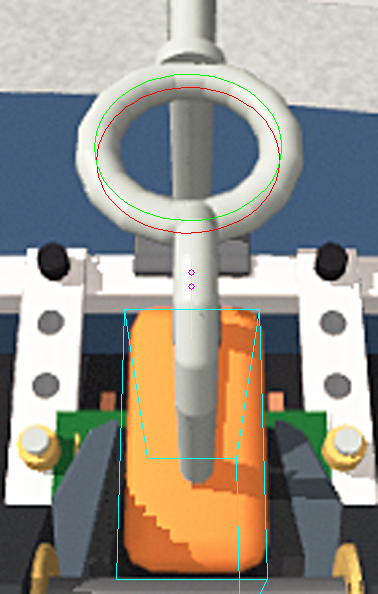

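Run:
```python
from ov import *
s=env.state(); L,w,polys=lampmodel(s)
f=grab('scene')
save(f,'s11',(278,165,323,225),13)
overlay(f,'scene',(278,165,323,225),13,[w([18,0,71]),w([4.5,0,99.5]),w([4.5,0,89.5]),w([-8,0,47.5]),w([18,0,47.5])],polys,'s12',s)
```

```text
(no output)
```

View pics/s11.png

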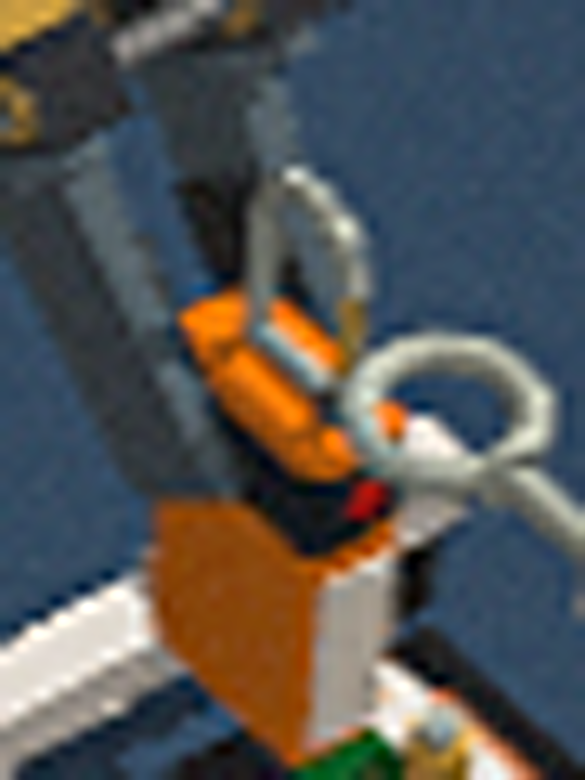

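View pics/s12.png

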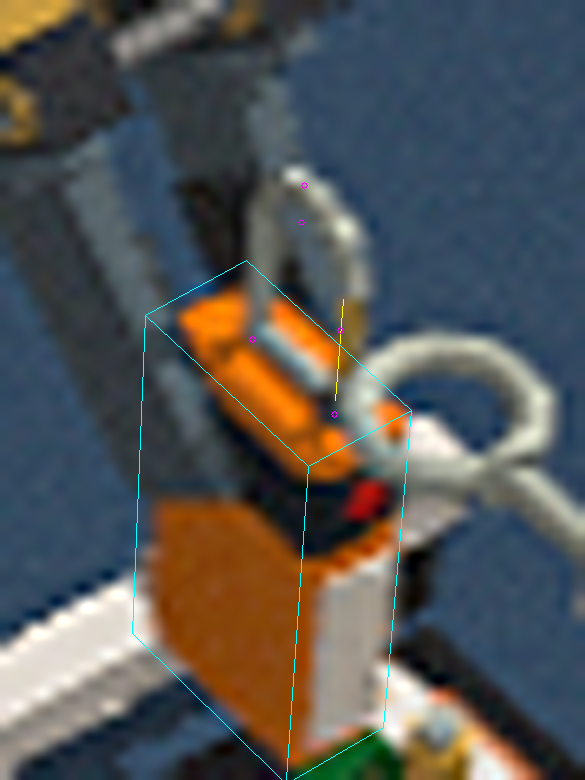

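```bash
python3 -m handwheel '[[0,[0,0,-0.5],[0,0,0]],[0,[0,0,-0.5],[0,0,0]],[0,[-0.77,0.64,0],[0,0,0]],[0,[-0.77,0.64,0],[0,0,0]],[0,[-0.77,0.64,0],[0,0,0]],[0,[-0.77,0.64,0],[0,0,0]],[0,[0,0,0],[0,0,0]],[0,[0,0,0],[0,0,0]],[0,[0,0,0],[0,0,0]],[0,[0,0,0],[0,0,0]]]'
python3 - <<'E'
from h import *
s=env.state(); print(s['ee_pos'],s['force'],s['torque'])
E
```

```text
time_s: 10.2
ee_pos: [592.4, 6.2, 188.1]
ee_rot: [-89.7, 40.1, -175.6]
force: [0.2, -0.2, -1.4]
gripper_width: 25.9
[592.42819735   6.18257506 188.09287278] [ 0.22368551 -0.20066363 -1.4220873 ] [-0.0365982   0.62712086  0.01076668]
```

```bash
python3 -m handwheel '[[0,[-0.5,0.4,0],[0,0,0]],[0,[-0.5,0.4,0],[0,0,0]],[0,[-0.5,0.4,0],[0,0,0]],[0,[-0.5,0.4,0],[0,0,0]],[0,[0,0,0],[0,0,0]],[0,[0,0,0],[0,0,0]],[0,[0,0,0],[0,0,0]],[0,[0,0,0],[0,0,0]],[0,[0,0,0],[0,0,0]],[0,[0,0,0],[0,0,0]]]'
python3 -m handwheel '[[0,[-0.5,0.4,0],[0,0,0]],[0,[-0.5,0.4,0],[0,0,0]],[0,[-0.5,0.4,0],[0,0,0]],[0,[0,0,0],[0,0,0]],[0,[0,0,0],[0,0,0]],[0,[0,0,0],[0,0,0]],[0,[0,0,0],[0,0,0]],[0,[0,0,0],[0,0,0]],[0,[0,0,0],[0,0,0]],[0,[0,0,0],[0,0,0]]]'
python3 - <<'E'
from ov import *
s=env.state(); print(s['ee_pos'],s['force'],s['torque'])
f=grab('scene','s13',(278,165,338,225),10);f=grab('wrist','w13',(225,100,325,200),6)
E
```

```text
time_s: 11.03
ee_pos: [594.8, 6.4, 188.0]
ee_rot: [-89.7, 40.1, -175.6]
force: [-1.9, -0.7, -1.8]
gripper_width: 25.7
time_s: 11.87
ee_pos: [596.8, 6.6, 188.1]
ee_rot: [-89.7, 40.1, -175.6]
force: [-1.6, -0.7, -2.7]
gripper_width: 25.7
[596.79028391   6.5795758  188.12628307] [-1.5642703  -0.69747645 -2.69090606] [-0.09501744  0.90880932 -0.04900746]
```

View pics/s13.png

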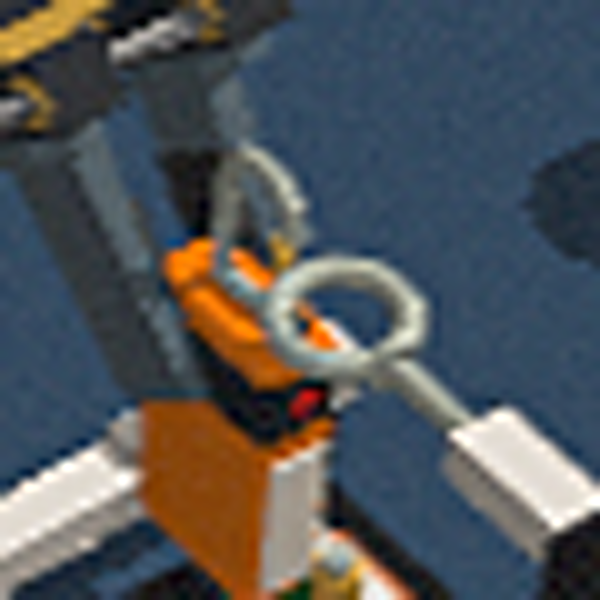

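View pics/w13.png

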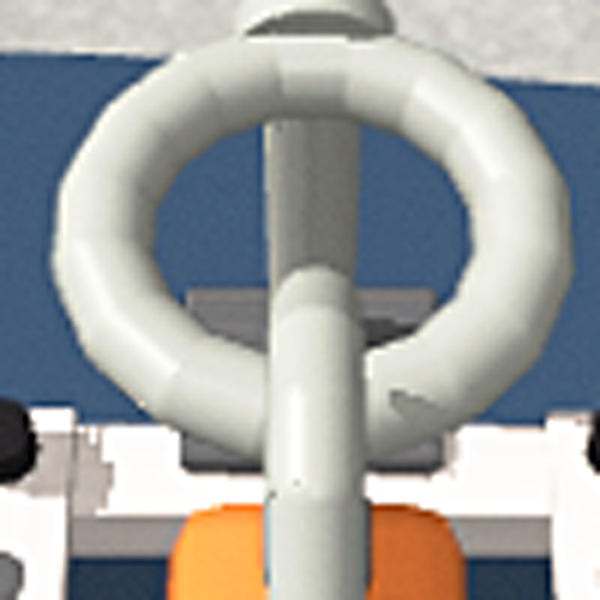

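```bash
python3 -m handwheel '[[0,[-0.5,0.4,0],[0,0,0]],[0,[-0.5,0.4,0],[0,0,0]],[0,[-0.5,0.4,0],[0,0,0]],[0,[-0.5,0.4,0],[0,0,0]],[0,[0,0,0],[0,0,0]],[0,[0,0,0],[0,0,0]],[0,[0,0,0],[0,0,0]],[0,[0,0,0],[0,0,0]],[0,[0,0,0],[0,0,0]],[0,[0,0,0],[0,0,0]]]'
python3 -m handwheel '[[0,[-0.5,0.4,0],[0,0,0]],[0,[-0.5,0.4,0],[0,0,0]],[0,[-0.5,0.4,0],[0,0,0]],[0,[-0.5,0.4,0],[0,0,0]],[0,[0,0,0],[0,0,0]],[0,[0,0,0],[0,0,0]],[0,[0,0,0],[0,0,0]],[0,[0,0,0],[0,0,0]],[0,[0,0,0],[0,0,0]],[0,[0,0,0],[0,0,0]]]'
python3 - <<'E'
from ov import *
s=env.state(); print(s['ee_pos'],s['force'],s['torque'])
f=grab('scene','s14',(278,165,338,225),10);f=grab('wrist','w14',(225,100,325,200),6)
E
```

```text
time_s: 12.8
ee_pos: [599.5, 6.7, 188.3]
ee_rot: [-89.7, 40.2, -175.6]
force: [-2.2, -0.2, -1.0]
gripper_width: 26.1
time_s: 13.63
ee_pos: [601.9, 6.9, 188.2]
ee_rot: [-89.7, 40.1, -175.6]
force: [-2.9, 0.0, -1.3]
gripper_width: 25.8
[601.91232805   6.93008369 188.24429527] [-2.89191865  0.00727126 -1.33025856] [-0.05212645  0.89999609 -0.02914774]
```

View pics/s14.png

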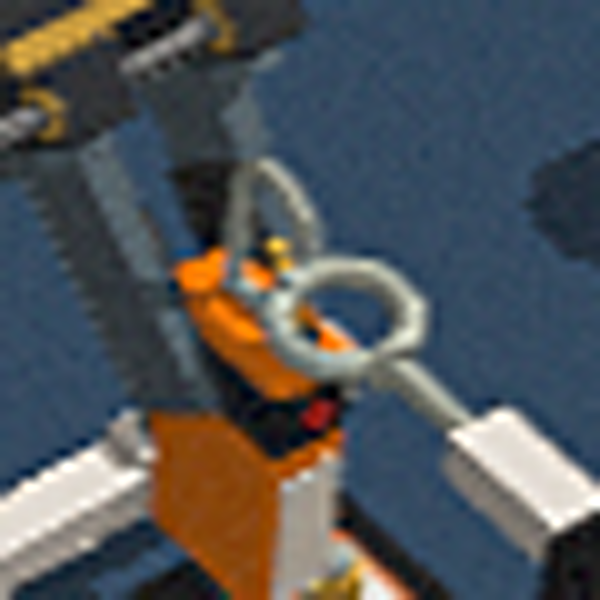

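View pics/w14.png

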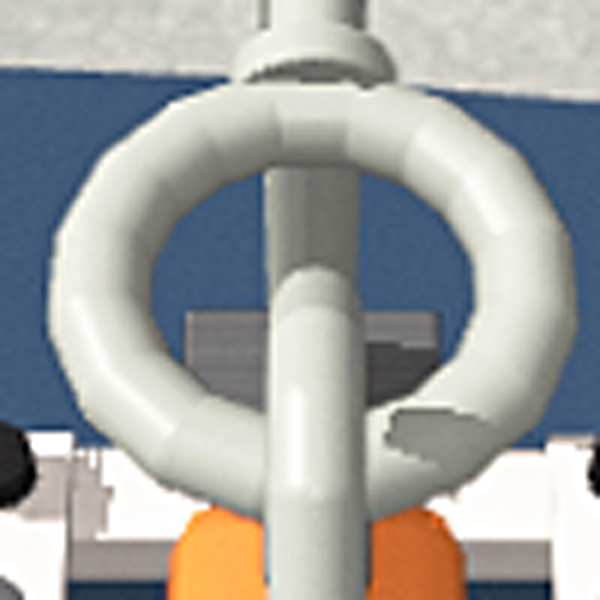

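```bash
python3 -m handwheel '[[0,[-0.5,0.4,0],[0,0,0]],[0,[-0.5,0.4,0],[0,0,0]],[0,[-0.5,0.4,0],[0,0,0]],[0,[-0.5,0.4,0],[0,0,0]],[0,[0,0,0],[0,0,0]],[0,[0,0,0],[0,0,0]],[0,[0,0,0],[0,0,0]],[0,[0,0,0],[0,0,0]],[0,[0,0,0],[0,0,0]],[0,[0,0,0],[0,0,0]]]'
python3 -m handwheel '[[0,[-0.5,0.4,0],[0,0,0]],[0,[-0.5,0.4,0],[0,0,0]],[0,[-0.5,0.4,0],[0,0,0]],[0,[-0.5,0.4,0],[0,0,0]],[0,[0,0,0],[0,0,0]],[0,[0,0,0],[0,0,0]],[0,[0,0,0],[0,0,0]],[0,[0,0,0],[0,0,0]],[0,[0,0,0],[0,0,0]],[0,[0,0,0],[0,0,0]]]'
python3 - <<'E'
from ov import *
s=env.state(); print(s['ee_pos'],s['force'],s['torque'],s['qpos'])
f=grab('scene','s15',(278,165,338,225),10);f=grab('wrist','w15',(225,100,325,200),6)
E
```

```text
time_s: 14.57
ee_pos: [604.4, 7.1, 188.3]
ee_rot: [-89.7, 40.1, -175.6]
force: [-3.2, 0.4, -2.8]
gripper_width: 25.6
time_s: 15.4
ee_pos: [607.0, 7.3, 188.4]
ee_rot: [-89.7, 40.1, -175.6]
force: [-2.7, -0.8, -3.0]
gripper_width: 26.1
[607.04907787   7.30367581 188.38476414] [-2.69815306 -0.77048532 -3.03548511] [-0.02391417  1.03989642 -0.00183659] [ -2.84702574   7.99518987 120.87820865  21.76207476  12.03406072
  63.09268649]
```

View pics/s15.png

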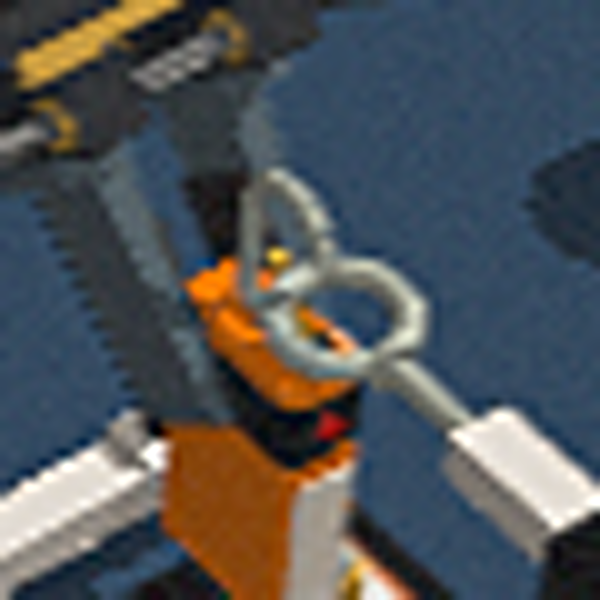

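View pics/w15.png

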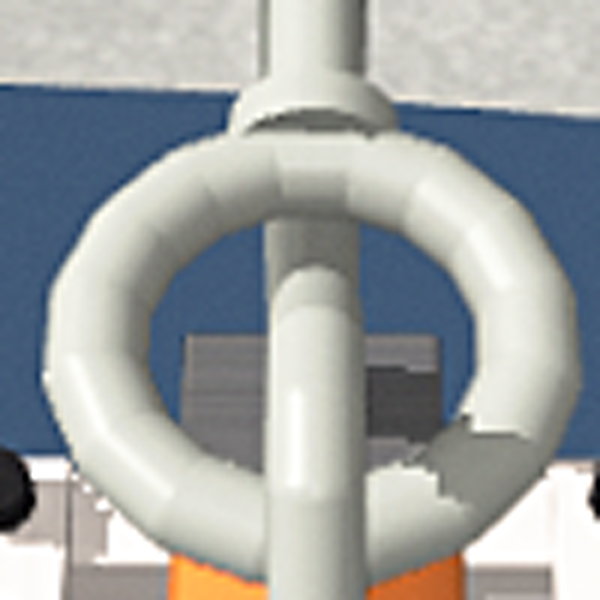

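```bash
python3 -m handwheel '[[0,[-0.4,0.32,0],[0,0,0]],[0,[-0.4,0.32,0],[0,0,0]],[0,[-0.4,0.32,0],[0,0,0]],[0,[0,0,0],[0,0,0]],[0,[0,0,0],[0,0,0]],[0,[0,0,0],[0,0,0]],[0,[0,0,0],[0,0,0]],[0,[0,0,0],[0,0,0]],[0,[0,0,0],[0,0,0]],[0,[0,0,0],[0,0,0]]]'
python3 -m handwheel '[[0,[-0.4,0.32,0],[0,0,0]],[0,[-0.4,0.32,0],[0,0,0]],[0,[-0.4,0.32,0],[0,0,0]],[0,[0,0,0],[0,0,0]],[0,[0,0,0],[0,0,0]],[0,[0,0,0],[0,0,0]],[0,[0,0,0],[0,0,0]],[0,[0,0,0],[0,0,0]],[0,[0,0,0],[0,0,0]],[0,[0,0,0],[0,0,0]]]'
python3 - <<'E'
from ov import *
s=env.state(); print(s['ee_pos'],s['force'],s['torque'])
f=grab('scene','s16',(278,165,338,225),10);f=grab('wrist','w16',(225,100,325,200),6)
E
```

```text
time_s: 16.33
ee_pos: [608.6, 7.4, 188.4]
ee_rot: [-89.7, 40.1, -175.6]
force: [-2.8, -0.1, -3.3]
gripper_width: 26.1
time_s: 17.17
ee_pos: [610.2, 7.5, 188.5]
ee_rot: [-89.7, 40.1, -175.6]
force: [-2.7, -0.0, -3.6]
gripper_width: 25.8
[610.15470003   7.52576195 188.54882395] [-2.6603758  -0.03818343 -3.59571649] [-0.05358812  1.06852345 -0.02117658]
```

View pics/s16.png

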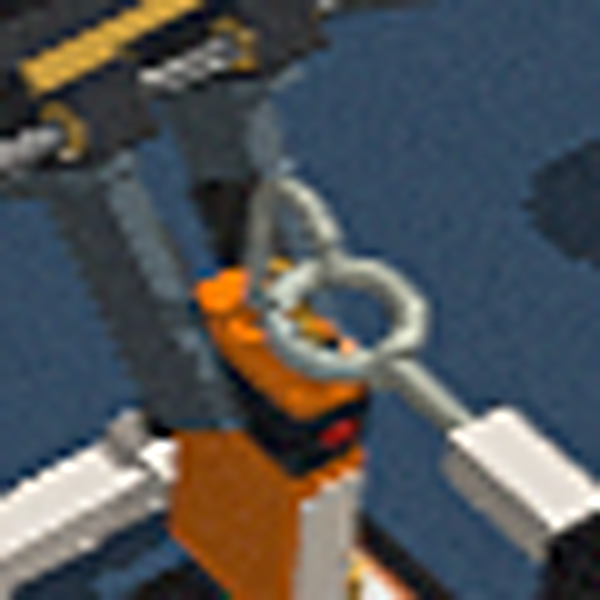

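```bash
python3 -m handwheel '[[0,[0.65,0.76,0],[0,0,0]],[0,[0.65,0.76,0],[0,0,0]],[0,[0.65,0.76,0],[0,0,0]],[0,[0.65,0.76,0],[0,0,0]],[0,[0,0,0],[0,0,0]],[0,[0,0,0],[0,0,0]],[0,[0,0,0],[0,0,0]],[0,[0,0,0],[0,0,0]],[0,[0,0,0],[0,0,0]],[0,[0,0,0],[0,0,0]]]'
python3 -m handwheel '[[0,[0.65,0.76,0],[0,0,0]],[0,[0.65,0.76,0],[0,0,0]],[0,[0.65,0.76,0],[0,0,0]],[0,[0,0,0],[0,0,0]],[0,[0,0,0],[0,0,0]],[0,[0,0,0],[0,0,0]],[0,[0,0,0],[0,0,0]],[0,[0,0,0],[0,0,0]],[0,[0,0,0],[0,0,0]],[0,[0,0,0],[0,0,0]]]'
python3 - <<'E'
from ov import *
s=env.state(); print(s['ee_pos'],s['force'],s['torque'])
f=grab('scene','s17',(278,165,338,225),10);f=grab('wrist','w17',(225,100,325,200),6)
E
```

```text
time_s: 18.1
ee_pos: [610.1, 7.5, 184.5]
ee_rot: [-89.7, 40.1, -175.6]
force: [-1.8, -1.8, -4.7]
gripper_width: 25.8
time_s: 18.93
ee_pos: [610.1, 7.5, 181.5]
ee_rot: [-89.7, 40.1, -175.6]
force: [-1.7, -0.2, -3.9]
gripper_width: 25.8
[610.08407552   7.52698801 181.47021725] [-1.67649316 -0.24399174 -3.8919631 ] [-0.08994431  1.03604282 -0.04662942]
```

View pics/s17.png

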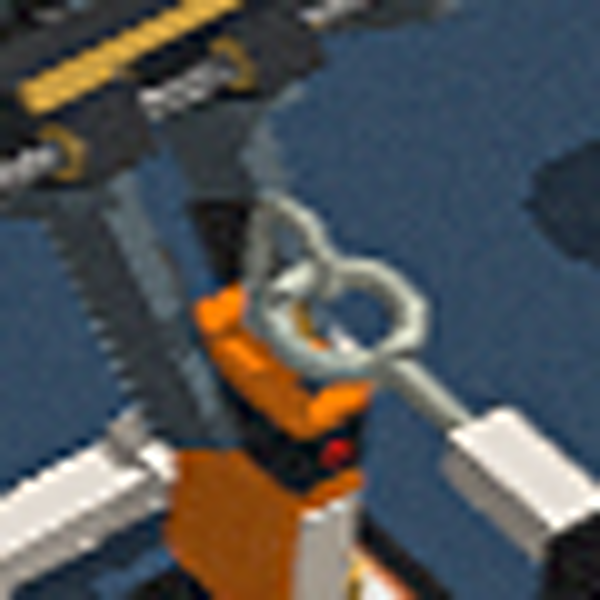

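View pics/w17.png

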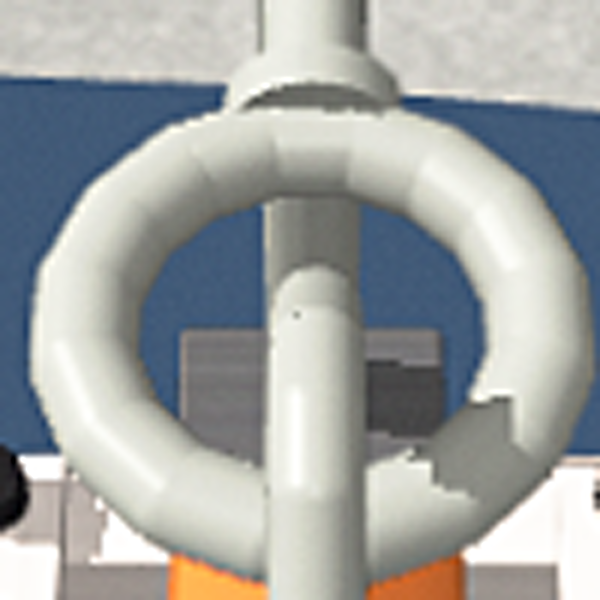

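```bash
python3 -m handwheel '[[0,[0.65,0.76,0],[0,0,0]],[0,[0.65,0.76,0],[0,0,0]],[0,[0.65,0.76,0],[0,0,0]],[0,[0.65,0.76,0],[0,0,0]],[0,[0,0,0],[0,0,0]],[0,[0,0,0],[0,0,0]],[0,[0,0,0],[0,0,0]],[0,[0,0,0],[0,0,0]],[0,[0,0,0],[0,0,0]],[0,[0,0,0],[0,0,0]]]'
python3 -m handwheel '[[0,[0.3,0.36,0],[0,0,0]],[0,[0.3,0.36,0],[0,0,0]],[0,[-0.4,0.32,0],[0,0,0]],[0,[-0.4,0.32,0],[0,0,0]],[0,[0,0,0],[0,0,0]],[0,[0,0,0],[0,0,0]],[0,[0,0,0],[0,0,0]],[0,[0,0,0],[0,0,0]],[0,[0,0,0],[0,0,0]],[0,[0,0,0],[0,0,0]]]'
python3 - <<'E'
from ov import *
s=env.state(); print(s['ee_pos'],s['force'],s['torque'])
f=grab('scene','s18',(278,165,338,225),10);f=grab('wrist','w18',(225,100,325,200),6)
E
```

```text
time_s: 19.87
ee_pos: [609.9, 7.5, 177.2]
ee_rot: [-89.8, 40.1, -175.6]
force: [0.8, -0.5, -5.3]
gripper_width: 25.6
time_s: 20.7
ee_pos: [611.2, 7.6, 176.7]
ee_rot: [-89.7, 40.2, -175.6]
force: [-0.6, -0.7, -0.4]
gripper_width: 25.9
[611.1665823    7.56273376 176.74159781] [-0.58664074 -0.72725041 -0.39240499] [-0.01436689  0.60320267 -0.01344209]
```

View pics/s18.png

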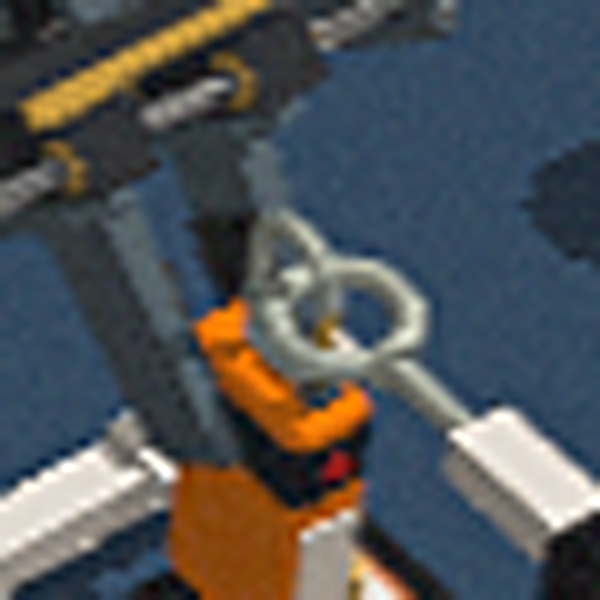

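View pics/w18.png

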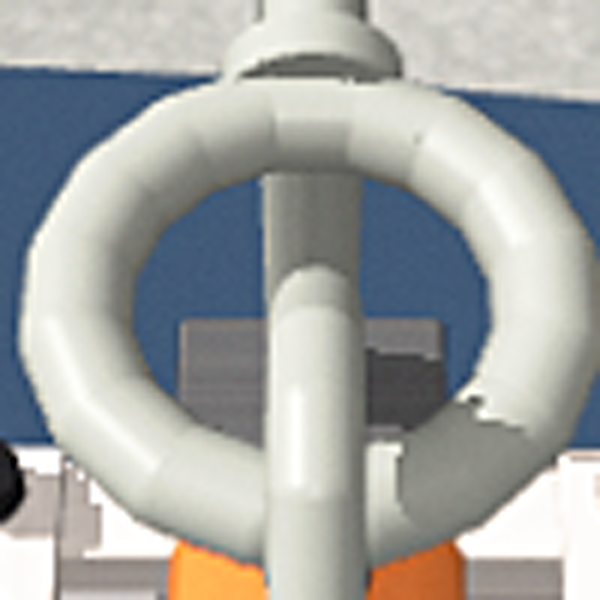

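```bash
python3 -m handwheel '[[0,[-0.4,0.32,0],[0,0,0]],[0,[-0.4,0.32,0],[0,0,0]],[0,[0.65,0.76,0],[0,0,0]],[0,[0.65,0.76,0],[0,0,0]],[0,[0,0,0],[0,0,0]],[0,[0,0,0],[0,0,0]],[0,[0,0,0],[0,0,0]],[0,[0,0,0],[0,0,0]],[0,[0,0,0],[0,0,0]],[0,[0,0,0],[0,0,0]]]'
python3 - <<'E'
from ov import *
for k in range(6):
  s=env.state(); print(s['force'],s['torque']); grab('top')
E
python3 -m handwheel '[[0,[0.65,0.76,0],[0,0,0]],[0,[0.65,0.76,0],[0,0,0]],[0,[0,0,0],[0,0,0]],[0,[0,0,0],[0,0,0]],[0,[0,0,0],[0,0,0]],[0,[0,0,0],[0,0,0]],[0,[0,0,0],[0,0,0]],[0,[0,0,0],[0,0,0]],[0,[0,0,0],[0,0,0]],[0,[0,0,0],[0,0,0]]]'
python3 - <<'E'
from ov import *
for k in range(6):
  s=env.state(); print(s['force'],s['torque']); grab('top')
E
```

```text
time_s: 21.63
ee_pos: [612.1, 7.6, 174.7]
ee_rot: [-89.7, 40.1, -175.6]
force: [0.0, -0.2, -2.1]
gripper_width: 26.0
[ 0.03923479 -0.21402708 -2.11417352] [-0.00666936  0.53843443 -0.00280921]
[-0.36463166 -0.17813625 -1.40027785] [-0.01759339  0.64602089 -0.04020419]
[-1.37069857  0.45902092 -1.83680475] [-0.0205117   0.59019368  0.0500813 ]
[-0.70642801 -0.34264541 -1.7926585 ] [ 0.03387265  0.57355934 -0.02675912]
[ 1.00394454  1.15569674 -1.21273516] [-0.01839235  0.59726694 -0.03410075]
[-0.16550377 -0.45671002 -2.4765956 ] [0.00177102 0.57458054 0.01820734]
time_s: 22.77
ee_pos: [612.1, 7.6, 172.7]
ee_rot: [-89.7, 40.2, -175.6]
force: [0.1, 0.6, -1.6]
gripper_width: 25.6
[ 0.12797291  0.62759711 -1.56052874] [-0.00376222  0.59385254 -0.0395461 ]
[-0.12776645 -0.11180424 -1.02516555] [ 0.00101672  0.58987719 -0.02885575]
[ 0.09847909 -0.25301411 -1.91731763] [-4.01707627e-02  5.94936203e-01 -5.16820530e-05]
[ 0.16165823  0.03442609 -1.53818589] [-0.01530303  0.5814525  -0.06059493]
[-0.35255176  0.24167188 -1.31886135] [-0.03648623  0.66906227 -0.08406268]
[-0.31412905 -0.32204975 -1.14998706] [-0.01099889  0.57656577  0.0407983 ]
```

```bash
python3 -m handwheel '[[0,[-0.4,0.32,0],[0,0,0]],[0,[-0.4,0.32,0],[0,0,0]],[0,[0.32,0.38,0],[0,0,0]],[0,[0.32,0.38,0],[0,0,0]],[0,[0.32,0.38,0],[0,0,0]],[0,[0,0,0],[0,0,0]],[0,[0,0,0],[0,0,0]],[0,[0,0,0],[0,0,0]],[0,[0,0,0],[0,0,0]],[0,[0,0,0],[0,0,0]]]'
python3 - <<'E'
from ov import *
F=[]
for k in range(4):
  s=env.state(); F.append(np.r_[s['force'],s['torque']]); grab('top')
print(np.mean(F,0).round(2))
E
python3 -m handwheel '[[0,[0.32,0.38,0],[0,0,0]],[0,[0.32,0.38,0],[0,0,0]],[0,[0.32,0.38,0],[0,0,0]],[0,[0,0,0],[0,0,0]],[0,[0,0,0],[0,0,0]],[0,[0,0,0],[0,0,0]],[0,[0,0,0],[0,0,0]],[0,[0,0,0],[0,0,0]],[0,[0,0,0],[0,0,0]],[0,[0,0,0],[0,0,0]]]'
python3 - <<'E'
from ov import *
F=[]
for k in range(4):
  s=env.state(); F.append(np.r_[s['force'],s['torque']]); grab('top')
print(np.mean(F,0).round(2))
grab('scene','s19',(278,165,338,225),10);f=grab('wrist','w19',(225,100,325,200),6)
E
```

```text
time_s: 23.9
ee_pos: [613.1, 7.7, 171.3]
ee_rot: [-89.7, 40.1, -175.6]
force: [0.3, -0.6, -1.5]
gripper_width: 26.0
[-0.02  0.05 -1.35 -0.01  0.59  0.01]
time_s: 24.93
ee_pos: [613.2, 7.7, 169.8]
ee_rot: [-89.7, 40.1, -175.6]
force: [-1.1, 0.6, -2.0]
gripper_width: 25.9
[-0.3   0.47 -1.63 -0.03  0.59 -0.01]
```

View pics/s19.png

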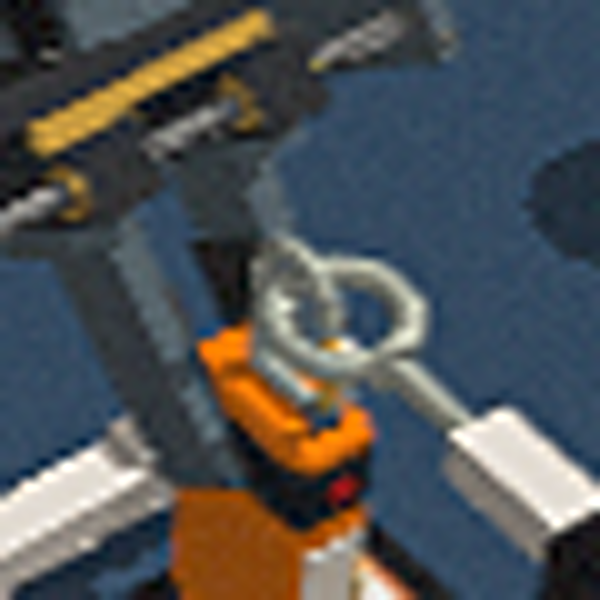

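View pics/w19.png

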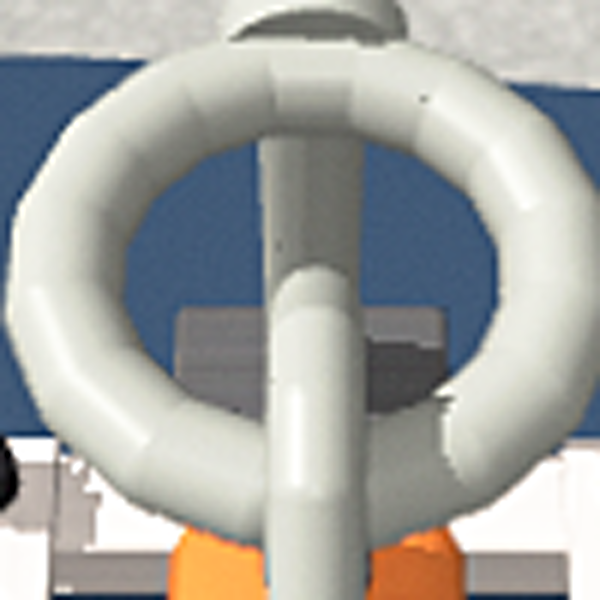

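```bash
python3 -m handwheel '[[0,[0.32,0.38,0],[0,0,0]],[0,[0.32,0.38,0],[0,0,0]],[0,[0.32,0.38,0],[0,0,0]],[0,[0,0,0],[0,0,0]],[0,[0,0,0],[0,0,0]],[0,[0,0,0],[0,0,0]],[0,[0,0,0],[0,0,0]],[0,[0,0,0],[0,0,0]],[0,[0,0,0],[0,0,0]],[0,[0,0,0],[0,0,0]]]'
python3 - <<'E'
from ov import *
F=[]
for k in range(4):
  s=env.state(); F.append(np.r_[s['force'],s['torque']]); grab('top')
print(np.mean(F,0).round(2))
E
python3 -m handwheel '[[0,[0.32,0.38,0],[0,0,0]],[0,[0.32,0.38,0],[0,0,0]],[0,[0.32,0.38,0],[0,0,0]],[0,[0,0,0],[0,0,0]],[0,[0,0,0],[0,0,0]],[0,[0,0,0],[0,0,0]],[0,[0,0,0],[0,0,0]],[0,[0,0,0],[0,0,0]],[0,[0,0,0],[0,0,0]],[0,[0,0,0],[0,0,0]]]'
python3 - <<'E'
from ov import *
F=[]
for k in range(4):
  s=env.state(); F.append(np.r_[s['force'],s['torque']]); grab('top')
print(np.mean(F,0).round(2))
E
```

```text
time_s: 26.07
ee_pos: [613.2, 7.7, 168.3]
ee_rot: [-89.7, 40.2, -175.6]
force: [-0.3, 0.2, -1.5]
gripper_width: 26.2
[ 0.02  0.27 -1.21 -0.    0.53  0.02]
time_s: 27.1
ee_pos: [613.7, 7.6, 167.6]
ee_rot: [-89.7, 40.3, -175.6]
force: [-3.0, 0.9, 5.9]
gripper_width: 26.1
[-3.49  0.43  5.66  0.09 -0.1   0.13]
```

```bash
python3 -m handwheel '[[0,[-0.4,-0.5,0],[0,0,0]],[0,[0.4,-0.32,0],[0,0,0]],[0,[0.4,-0.32,0],[0,0,0]],[0,[0.4,-0.32,0],[0,0,0]],[0,[0,0,0],[0,0,0]],[0,[0,0,0],[0,0,0]],[0,[0,0,0],[0,0,0]],[0,[0,0,0],[0,0,0]],[0,[0,0,0],[0,0,0]],[0,[0,0,0],[0,0,0]]]'
python3 - <<'E'
from ov import *
F=[]
for k in range(4):
  s=env.state(); F.append(np.r_[s['force'],s['torque']]); grab('top')
print(np.mean(F,0).round(2),s['ee_pos'])
E
```

```text
time_s: 28.13
ee_pos: [612.1, 7.4, 167.8]
ee_rot: [-89.7, 40.2, -175.6]
force: [3.3, 0.9, 3.9]
gripper_width: 26.3
[ 3.66 -0.31  3.38  0.04 -0.35 -0.04] [612.08403751   7.42366389 167.78968032]
```

```bash
python3 -m handwheel '[[0,[-0.3,0.25,0],[0,0,0]],[0,[-0.3,0.25,0],[0,0,0]],[0,[-0.2,-0.22,0],[0,0,0]],[0,[0,0,0],[0,0,0]],[0,[0,0,0],[0,0,0]],[0,[0,0,0],[0,0,0]],[0,[0,0,0],[0,0,0]],[0,[0,0,0],[0,0,0]],[0,[0,0,0],[0,0,0]],[0,[0,0,0],[0,0,0]]]'
python3 - <<'E'
from ov import *
F=[]
for k in range(4):
  s=env.state(); F.append(np.r_[s['force'],s['torque']]); grab('top')
print(np.mean(F,0).round(2),s['ee_pos'])
E
```

```text
time_s: 29.17
ee_pos: [612.2, 7.5, 167.7]
ee_rot: [-89.7, 40.1, -175.6]
force: [-0.2, -0.6, 5.2]
gripper_width: 26.1
[ 0.47 -1.45  5.21 -0.05 -0.33 -0.21] [612.2317897    7.5394456  167.65653222]
```

```bash
python3 -m handwheel '[[0,[-0.2,-0.23,0],[0,0,0]],[0,[-0.2,-0.23,0],[0,0,0]],[0,[0,0,0],[0,0,0]],[0,[0,0,0],[0,0,0]],[0,[0,0,0],[0,0,0]],[0,[0,0,0],[0,0,0]],[0,[0,0,0],[0,0,0]],[0,[0,0,0],[0,0,0]],[0,[0,0,0],[0,0,0]],[0,[0,0,0],[0,0,0]]]'
python3 - <<'E'
from ov import *
F=[]
for k in range(4):
  s=env.state(); F.append(np.r_[s['force'],s['torque']]); grab('top')
print(np.mean(F,0).round(2),s['ee_pos'])
grab('scene','s20',(278,165,338,225),10)
E
```

```text
time_s: 30.2
ee_pos: [612.1, 7.7, 167.9]
ee_rot: [-89.8, 40.1, -175.6]
force: [1.4, -2.4, 1.4]
gripper_width: 25.8
[ 1.18 -2.34  1.67 -0.13  0.07 -0.28] [612.10056871   7.68221751 167.9318766 ]
```

View pics/s20.png

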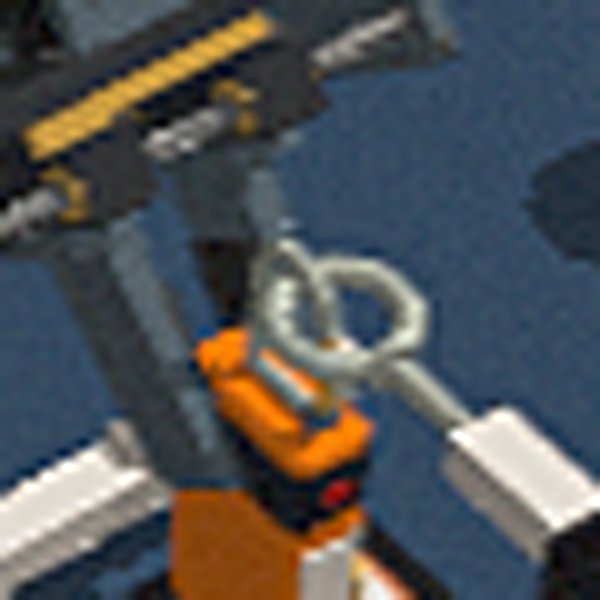

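```bash
python3 -m handwheel '[[0,[0,0,0],[0,0,0]],[0,[0,0,0],[0,0,0]],[0.3,[0,0,0],[0,0,0]],[0.32,[0,0,0],[0,0,0]],[0.35,[0,0,0],[0,0,0]],[0.4,[0,0,0],[0,0,0]],[0.5,[0,0,0],[0,0,0]],[0.6,[0,0,0],[0,0,0]],[0.7,[0,0,0],[0,0,0]],[0.7,[0,0,0],[0,0,0]]]' 5
python3 - <<'E'
from ov import *
s=env.state(); print(s['force'],s['ee_pos'])
grab('scene','s21',(268,165,328,225),10); grab('wrist','w21')
E
```

```text
time_s: 31.28
ee_pos: [612.3, 7.7, 168.2]
ee_rot: [-89.7, 40.1, -175.6]
force: [-0.5, -0.5, 0.6]
gripper_width: 60.2
[-0.45124426 -0.54359522  0.60769132] [612.32406649   7.65963579 168.1671735 ]
```

View pics/s21.png

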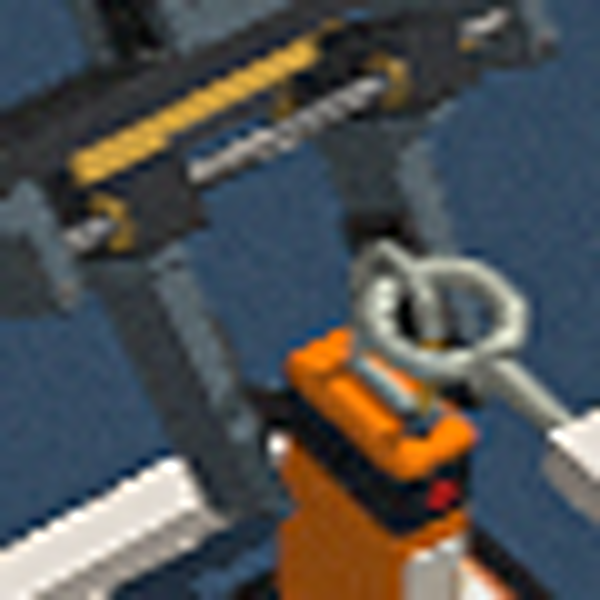

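View pics/w21.png

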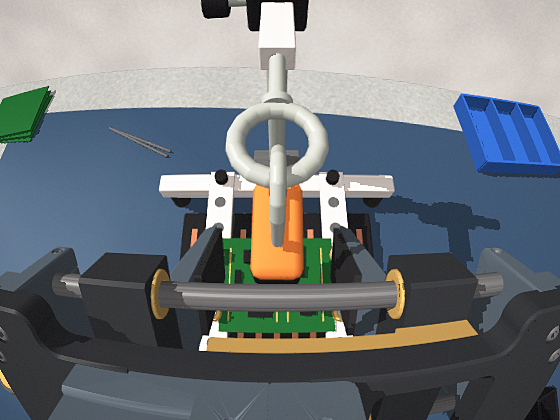

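```bash
python3 -m handwheel '[[0.9,[0,-4,0],[0,0,0]],[0.9,[0,-8,0],[0,0,0]],[0.9,[0,-12,0],[0,0,0]],[0.9,[0,-16,0],[0,0,0]],[0.9,[0,-20,0],[0,0,0]],[0.9,[0,-20,0],[0,0,0]],[0.9,[0,-20,0],[0,0,0]],[0.9,[0,-20,0],[0,0,0]],[0.9,[0,-10,0],[0,0,0]],[0.9,[0,0,0],[0,0,0]]]'
python3 - <<'E'
from ov import *
s=env.state(); print(s['force'],s['ee_pos'],s['qpos'])
f=grab('scene','s22',(268,165,328,225),10); grab('wrist','w22'); save(f,'s22f')
E
```

```text
time_s: 32.22
ee_pos: [528.6, 1.5, 270.2]
ee_rot: [-89.7, 40.4, -175.5]
force: [0.1, -0.7, 0.1]
gripper_width: 82.2
[ 0.10958192 -0.74940911  0.13756604] [528.63934919   1.49900021 270.17722696] [ -4.59738033  -5.12944829 120.89026499  13.31856257  24.74479389
  70.94652263]
```

View pics/s22.png

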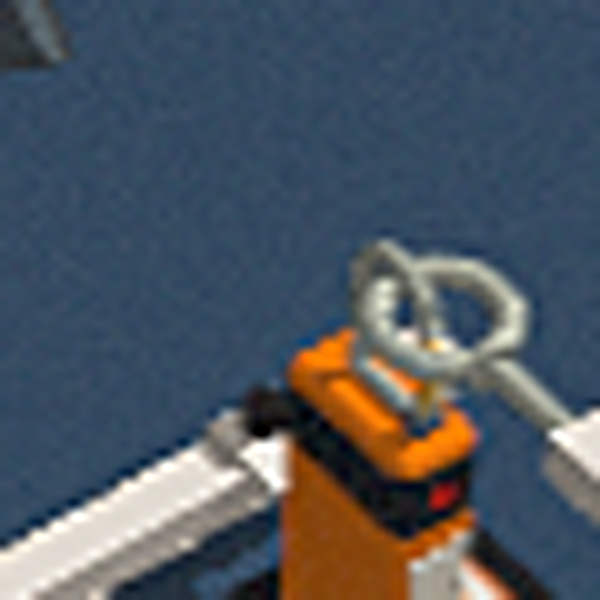

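View pics/w22.png

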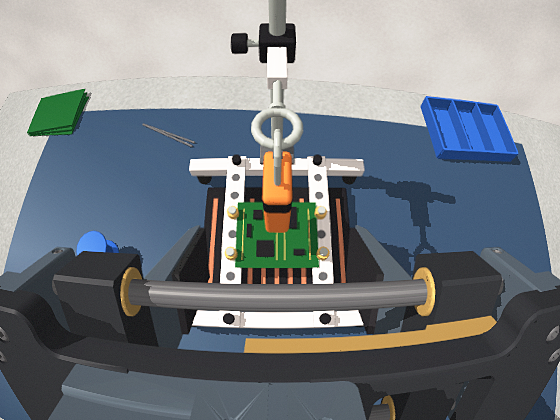

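```bash
python3 -m handwheel '[[0.9,[0,-10,0],[0,0,0]],[0.9,[0,-10,0],[0,0,0]],[0.9,[0,0,0],[0,0,0]],[0.9,[0,0,0],[0,0,0]],[0.9,[0,0,0],[0,0,0]],[0.9,[0,0,0],[0,0,0]],[0.9,[0,0,0],[0,0,0]],[0.9,[0,0,0],[0,0,0]],[0.9,[0,0,0],[0,0,0]],[0.9,[0,0,0],[0,0,0]]]'
python3 -m handwheel '[[0.9,[0,0,0],[0,0,0]],[0.9,[0,0,0],[0,0,0]],[0.9,[0,0,0],[0,0,0]],[0.9,[0,0,0],[0,0,0]],[0.9,[0,0,0],[0,0,0]],[0.9,[0,0,0],[0,0,0]],[0.9,[0,0,0],[0,0,0]],[0.9,[0,0,0],[0,0,0]],[0.9,[0,0,0],[0,0,0]],[0.9,[0,0,0],[0,0,0]]]'
python3 - <<'E'
from ov import *
F=[grab('scene') for _ in range(10)]
d=[np.abs(F[i].astype(int)-F[0]).max(2)[170:240,285:330] for i in range(1,10)]
print([ (x.max(), (x>25).sum()) for x in d])
for n in('scene','top'):
  grab(n)
  for l in ('tip_pot','flux','spool','lamp'):
    m=env.masks_of(n,l); print(n,l,[(round(k['p'],2),np.round(k['location'],1)) for k in m[:2]])
save(F[-1],'s23',(268,165,328,225),10); save(F[-1],'s23f'); print(env.state()['time_s'])
E
```

```text
time_s: 33.15
ee_pos: [516.0, 0.8, 282.8]
ee_rot: [-89.7, 40.1, -175.6]
force: [-0.3, -0.0, 0.1]
gripper_width: 82.1
time_s: 33.98
ee_pos: [515.9, 0.8, 282.9]
ee_rot: [-89.7, 40.1, -175.6]
force: [-0.2, -0.8, 0.1]
gripper_width: 82.2
[(np.int64(30), np.int64(3)), (np.int64(27), np.int64(3)), (np.int64(28), np.int64(2)), (np.int64(27), np.int64(3)), (np.int64(29), np.int64(1)), (np.int64(27), np.int64(3)), (np.int64(33), np.int64(4)), (np.int64(32), np.int64(5)), (np.int64(26), np.int64(1))]
scene tip_pot [(0.63, array([351.1, 180.3])), (0.26, array([309.4, 247.5]))]
scene flux [(0.74, array([191.5, 273.9]))]
scene spool [(0.63, array([365.4, 200.6]))]
scene lamp [(0.69, array([307. , 215.9]))]
top tip_pot [(0.57, array([181.4, 247.6]))]
top flux [(0.45, array([387.5, 223.2]))]
top spool [(0.73, array([192. , 211.5]))]
top lamp [(0.49, array([276.8, 191.2])), (0.31, array([395. , 255.5]))]
34.9833
```

View pics/s23f.png

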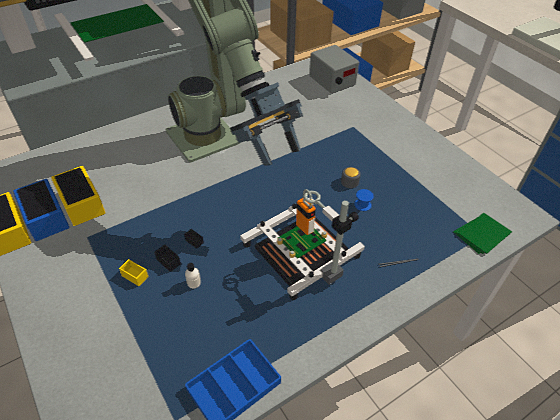

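View pics/s23.png

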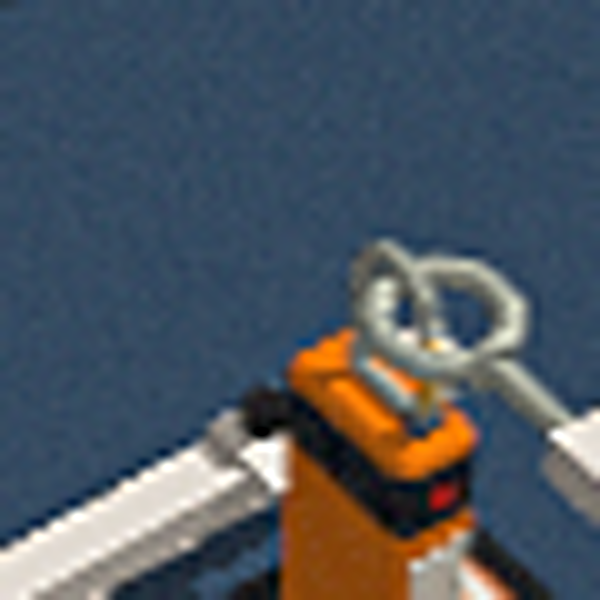

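Run:
```python
from workcell import env
print(env.job_done(), env.state()['time_s'])
```

```text
the job is handed in; nothing more can be done
the job is handed in; nothing more can be done
```

The lamp is hanging from the eye bolt with the gate shut, and I handed the job in at about 35 s. No verdict was reported.

**What I did:** I gripped the lamp's band with the tool tilted 40° and lifted it out of its dock. I then pressed the hook onto the eye in steps of about 2 mm. The press on the gate stayed around 2–3 N. When I let the lamp down, the readings fell back to their free-hanging level, which is how I took the gate to have snapped shut. I set the weight on the ring, opened the gripper gently and backed away.

**Last checks:**
- **At rest:** ten scene pictures taken over about half a second showed no movement of the lamp.
- **Gate:** it looks shut in the picture, with the ring under the bow. I could not read the gate angle directly.
- **Robot:** the wrist force read near zero after backing off, and the gripper is well clear of the lamp.
- **Bystanders:** the networks placed the pot, flux bottle and spool within about 3 pixels of where they started, roughly 8 mm at most. I put that down to network scatter; nothing looked moved or tipped.

**What disagreed or went less well:**
- **Ring height:** the cameras disagreed by about 6 mm (239–246 mm), so I settled the height by feel. The lamp had to come down about 2–3 mm further than planned before the weight settled.
- **Lowering:** my last 1 mm step down pressed on the eye with about 8 N, against the 20 N limit, and I then backed it off.

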